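Set the kiln slab: swap cup and glaze pot, nest the cups

TASK

The glaze pot was put on the square kiln slab and the wide clay cup on the round cork mat, the wrong way round: make them change places, each in the middle of its new place (the bare plywood board is free for parking things on the way). Then nest the clay cups on the slab for the kiln, the middle-sized cup standing inside the wide cup and the slim cup inside the middle-sized one, and do not tip anything over.

Things in the scene. Friction and masses are not known exactly. Their poses are not given: they have to be found in the camera images.
- kiln_slab: square pale kiln slab, 100 x 100 mm, 18 mm thick, with rounded edges, fixed on the table; the glaze pot stands on it at the start, the nest of cups ends here. Origin: centre of its underside, on the table top, z up, x and y along its edges (so its top is 18 mm above the origin)
- cork_mat: round cork mat, 100 mm diameter, 16 mm thick, fixed on the table; the wide cup stands on it at the start, the glaze pot ends here. Origin: centre of its underside, on the table top, z up (top 16 mm above the origin)
- plywood_board: bare rectangular plywood board, 85 mm along its x by 130 mm along its y, 18 mm thick, with a small screw head near each end, fixed on the table, empty: a free spot to park something. Origin: centre of its underside, on the table top, z up (top 18 mm above the origin)
- glaze_pot_mid (a point): small white round pot with a screwed-on black lid, closed, 52 mm diameter, 43 mm high, about 70 g; the point lies on its axis half-way up (21.5 mm above its underside), z up
- wide_cup_mid (a point): wide open clay cup (bisque beaker), pinkish with pale patches, outside 65 mm across at the rim and 51 mm at the foot, 59 mm high, wall about 4 mm, inner floor 6 mm above its underside, inside about 40 mm across at the floor and 56 mm at the rim, about 120 g; the point lies on its axis half-way up (29.5 mm above its underside), z up
- mid_cup_mid (a point): middle-sized open clay cup, taller and narrower, outside 42 mm across at the rim and 31 mm at the foot, 80 mm high, wall 4 mm, inner floor 5 mm above its underside, inside about 24 mm across at the floor and 34 mm at the rim, about 90 g, stands on the table at the start; when it stands inside the wide cup its rim is about 27 mm above the wide cup's rim; the point lies on its axis half-way up (40 mm above its underside), z up
- slim_cup_mid (a point): slim tall open clay cup, outside 23 mm across at the rim and 19 mm at the foot, 100 mm high, wall 3 mm, about 50 g, stands on the table at the start; when it stands inside the middle-sized cup its rim is about 25 mm above that cup's rim; the point lies on its axis half-way up (50 mm above its underside), z up
Mind the look-alikes: they are no part of the job. What is shaped like the part that bears wide_cup_mid but blue or purple is not meant.

How it is judged:
By the outcome, as a careful person would: the job done as asked, in the order asked, and still so for the second after the job is handed in, with the robot touching nothing.
It also fails if it takes over 136 s, if anything falls off the work surface, if the arm or the gripper's body presses on something with over 40 N, if the wrist force passes 120 N, or if a joint passes its speed limit or range.

ROBOT

A 7-joint arm with a two-finger parallel gripper is mounted at the origin on a cart in front of the work surface, level with it; the furniture and walls round the work are solid. World frame = base frame: x ahead of the robot, y to its left, z up, the work surface at z = 0. Lengths are in m, angles in rad, forces in N, time in s.
With the tool pointing down it reaches from about 0.4 to 0.75 m from the base axis. Payload 19.5 kg.
Tool frame: the origin (TCP) lies on the centre line of the jaws, within the pads' length; the fingertips stand 11 mm ahead of it and the grasp point (between the pads) lies 8 mm behind it (bot.tip_reach is the distance from the TCP to the fingertips, in m); z points along the fingers, y is the direction in which the jaws open and shut (so a half turn about z gives the same grasp; the last joint's range is limited). The gripper opens to 85 mm and grips with 20 to 120 N. Pads are 22 mm wide; open, the fingers measure 114 mm over their backs; the gripper's body (76 mm by 85 mm) begins 54 mm behind the grasp point. The pads swing forward as they close: fully open they stand 13 mm farther back than shut.
Start: joints at [1.3, 0.707, -0.028, 1.485, 0.022, 0.951, -0.075], TCP at [0.13, -0.56, 0.242] pointing down, gripper open.
Joint ranges: [-2.71, 2.71], [-0.32, 2.16], [-1.57, 1.52], [0, 2.45], [-1.46, 4.6], [0, 2.02], [-2.83, 2.83]. Speed limits (rad/s): [1.89, 1.89, 2.57, 2.57, 3.01, 3.01, 3.01].

INTERFACE

Orientations are given as a unit quaternion [w, x, y, z].
In Python, from station import bot gives the robot as it stands. The module is installed in compiled form; this text tells all that it offers.
- The arm moves only by the shell command python3 -m creep 'ROWS' [OPENING] [FORCE]. ROWS is JSON, a list of rows, each an object of numbers: "x", "y", "z": the shift along the tool's x, y, z in m; "wx", "wy", "wz": the turn, a rotation vector about the tool's x, y, z in rad. In form: [{"x": .., "y": .., "z": .., "wx": .., "wy": .., "wz": ..}, ...]. A call has exactly 8 rows; each row is the pose to reach, as a shift and turn from the pose commanded when the call began, along the tool's axes at that moment; what a row does not reach only later rows make up. A row lasts 1/10 s, in which the tool goes at most 50 mm and 8.59 degrees, less where a joint would pass 70% of its speed; a pose out of reach is approached as far as the arm can. A call with a gripper value outside its range is refused whole. OPENING is the opening, from 0 (shut) to 1 (fully open), set as the call begins (- or left out, the last holds). The fingers move at their own pace and stop on an object; FORCE is the grip in N (left out, the last holds). Time passes only in rows, so rows that repeat a pose let the fingers close, or fill a call up. It gives the time, the measured TCP pose, the force and the opening at its end, in the units of the state.
- bot.sense(): the state, without advancing time (a new reading comes with each control period).
- bot.get_image(name): name is "scene" or "top" or "wrist"; returns the picture (420x560x3 uint8, red, green, blue); there is no depth.
- bot.calibration(name): a dict with "mtx" (3x3 intrinsics, pixels), "rvec" (rotation vector, rad) and "tvec" (3), from world to camera coordinates, as OpenCV has them. Camera axes: x right, y down, z forward; pixel columns grow to the right and rows downward; lengths in m; the calibration is good to about 2 mm. The wrist camera is an equidistant fisheye: a pixel r from the principal point sees the ray r / f radians off the axis. A picture is of the moment at which its call begins: read the wrist's pose just before it. calibration takes no time and is no camera call; for the wrist camera it gives the pose at the moment of the call.
- bot.close_job(): hands the job in, once; it reports no verdict.
The state is a dict: "t": time; "joint_pos": joint angles; "joint_velocities": joint speeds; "tau": joint torques, N m; "eef_pos": TCP position; "tcp_rot": TCP orientation; "ft_force": force on the tool from outside, world axes, zero at the start; "ft_torque": the same for the moment, N m; "gripper_width": opening from 0.0 (shut) to 1.0 (fully open).
Only numpy, scipy, OpenCV 4.12 (cv2) and the standard library are available. Lean on these libraries where they do the work, as an engineer would, in place of code of your own. Each camera call takes 0.05 s, during which the arm holds its last target.

## Working session

There is one attempt and no reset: what is moved stays moved. The work goes in short steps, Python scripts to look and compute and a shell command to move; the robot and the scene stay as the last step left them, time stands still between calls to the robot, and variables do not carry over. Pictures are saved under pics/ and viewed, and the job is handed in when it is done.

```bash
mkdir -p pics; python3 - <<'E'
from station import bot
import cv2
s=bot.sense(); print(s['t'],s['eef_pos'],s['tcp_rot'],s['gripper_width'],bot.tip_reach)
for n in ['scene','top']:
    im=bot.get_image(n); cv2.imwrite(f'pics/{n}0.png',im[:,:,::-1]); c=bot.calibration(n); print(n,c)
E
```

```text
0.0 [ 0.13037605 -0.55978616  0.24183554] [-5.16019398e-04  9.93462009e-01  1.14162020e-01 -6.79988434e-05] 1.0001136226714356 0.011
scene {'mtx': array([[417.84894034,   0.        , 279.43680919],
       [  0.        , 417.84894034, 201.35258778],
       [  0.        ,   0.        ,   1.        ]]), 'rvec': array([ 1.02152313, -2.06245951,  1.30141695]), 'tvec': array([0.47847305, 0.1709038 , 0.88016309])}
top {'mtx': array([[415.33930524,   0.        , 272.85325825],
       [  0.        , 415.33930524, 207.67035902],
       [  0.        ,   0.        ,   1.        ]]), 'rvec': array([ 2.10078338, -2.16114531,  0.14220031]), 'tvec': array([0.22628483, 0.57034636, 1.04913224])}
```

View pics/scene0.png

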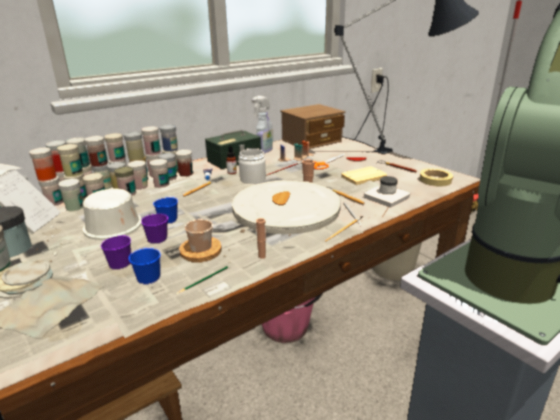

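View pics/top0.png

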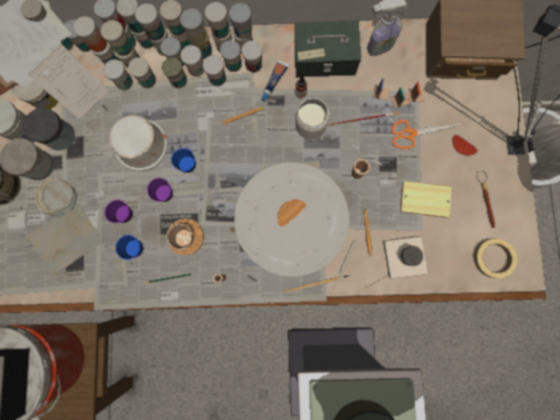

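The top view (image up is +x, right is −y) shows:
- the slab with the pot at about (406,256)
- the cork mat with the wide cup at about (184,236)
- the plywood board at about (427,199)
- the mid cup at about (361,168)
- the slim cup at about (218,279)
- blue and purple look-alikes left of the mat

Next I'll enlarge these areas to measure them.

```bash
cat > h.py <<'E'
import numpy as np, cv2
from station import bot
def ray(name,u,v,c=None):
    c=c or bot.calibration(name); R=cv2.Rodrigues(c['rvec'])[0]; K=c['mtx']
    x=(u-K[0,2])/K[0,0]; y=(v-K[1,2])/K[1,1]
    if name=='wrist':
        th=np.hypot(x,y); d=np.array([x/th*np.sin(th),y/th*np.sin(th),np.cos(th)]) if th>1e-9 else np.array([0,0,1.])
    else: d=np.array([x,y,1.])
    o=-R.T@c['tvec'].ravel(); return o,R.T@d
def onz(name,u,v,z,c=None):
    o,d=ray(name,u,v,c); return (o+d*(z-o[2])/d[2]).round(4)
def proj(name,p,c=None):
    c=c or bot.calibration(name); R=cv2.Rodrigues(c['rvec'])[0]; K=c['mtx']
    q=R@np.array(p,float)+c['tvec'].ravel()
    if name=='wrist':
        th=np.arctan2(np.hypot(q[0],q[1]),q[2]); r=np.hypot(q[0],q[1]); n=q[:2]/r*th if r>0 else q[:2]*0
    else: n=q[:2]/q[2]
    return n[0]*K[0,0]+K[0,2],n[1]*K[1,1]+K[1,2]
E
python3 - <<'E'
import cv2,numpy as np
from h import *
im=cv2.imread('pics/top0.png')
tiles=[]
for (u,v) in [(406,256),(184,236),(427,199),(361,168),(218,279),(290,215)]:
    w=32 if (u,v)!=(290,215) else 64
    k=4*32//w*2
    t=cv2.resize(im[v-w:v+w,u-w:u+w],(256,256),interpolation=cv2.INTER_CUBIC); tiles.append(t)
cv2.imwrite('pics/crops.png',np.vstack([np.hstack(tiles[:3]),np.hstack(tiles[3:])]))
for n,(u,v),z in [('slab',(406,256),.018),('mat',(184,236),.016),('board',(427,199),.018),('mid',(361,168),.08),('slim',(218,279),.1),('bat',(291,220),.02),('batL',(236,218),.02),('edge',(300,303),0)]:
    print(n,onz('top',u,v,z))
print(proj('top',(0,0,0)))
E
```

```text
slab [ 0.4413 -0.1375  0.018 ]
mat [0.5112 0.4524 0.016 ]
board [ 0.5921 -0.2052  0.018 ]
mid [ 0.6681 -0.021   0.08  ]
slim [0.3954 0.3481 0.1   ]
bat [0.5457 0.1627 0.02  ]
batL [0.5555 0.3108 0.02  ]
edge [0.3257 0.1457 0.    ]
(np.float64(362.43680278351786), np.float64(433.4638800827265))
```

View pics/crops.png

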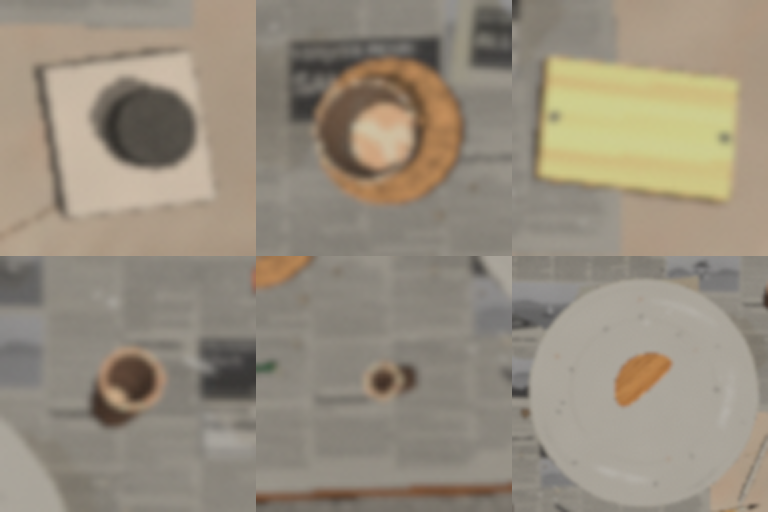

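```bash
python3 -m creep '[{"x":0.02,"y":-0.017,"wz":0.03},{"x":0.05,"y":-0.043,"wz":0.06},{"x":0.085,"y":-0.073,"wz":0.1},{"x":0.12,"y":-0.102,"wz":0.14},{"x":0.155,"y":-0.132,"wz":0.18},{"x":0.19,"y":-0.162,"wz":0.21},{"x":0.22,"y":-0.188,"wz":0.2288},{"x":0.24,"y":-0.205,"wz":0.2288}]'
python3 - <<'E'
from h import *
import cv2
s=bot.sense(); print(s['eef_pos'],s['tcp_rot'])
c=bot.calibration('wrist');print(c); R=cv2.Rodrigues(c['rvec'])[0]; print(-R.T@c['tvec'].ravel(),R)
E
```

```text
[ 0.1303595  -0.55980332  0.24188268] [-4.89734144e-04  9.93464938e-01  1.14136646e-01 -5.85053541e-05]
{'mtx': array([[325.1922621 ,   0.        , 280.61052028],
       [  0.        , 325.1922621 , 204.46802363],
       [  0.        ,   0.        ,   1.        ]]), 'rvec': array([-2.26377277,  1.79617684,  0.27655712]), 'tvec': array([-0.57567608, -0.03856286,  0.37923911])}
[ 0.20603453 -0.54315333  0.37315757] [[ 2.27293576e-01 -9.73826253e-01 -2.44453398e-04]
 [-9.28796579e-01 -2.16858969e-01  3.00514730e-01]
 [-2.92702146e-01 -6.80780202e-02 -9.53777142e-01]]$[0]: bad value
```

```bash
python3 -m creep '[{"x":0.02,"y":-0.017,"z":0,"wx":0,"wy":0,"wz":0.03},{"x":0.05,"y":-0.043,"z":0,"wx":0,"wy":0,"wz":0.06},{"x":0.085,"y":-0.073,"z":0,"wx":0,"wy":0,"wz":0.1},{"x":0.12,"y":-0.102,"z":0,"wx":0,"wy":0,"wz":0.14},{"x":0.155,"y":-0.132,"z":0,"wx":0,"wy":0,"wz":0.18},{"x":0.19,"y":-0.162,"z":0,"wx":0,"wy":0,"wz":0.21},{"x":0.22,"y":-0.188,"z":0,"wx":0,"wy":0,"wz":0.2288},{"x":0.24,"y":-0.205,"z":0,"wx":0,"wy":0,"wz":0.2288}]'
python3 - <<'E'
from h import *
s=bot.sense(); print(s['t'],s['eef_pos'],s['tcp_rot'],s['joint_pos'])
E
```

```text
t: 0.9
eef_pos: [0.319, -0.3035, 0.2423]
tcp_rot: [-0.0, 1.0, 0.001, 0.0]
ft_force: [-0.8, -0.5, 0.7]
gripper_width: 0.999
0.9 [ 0.31902549 -0.30350027  0.24225411] [-4.13534773e-04  9.99999633e-01  7.49802953e-04  2.93058920e-05] [ 0.63277139  0.51917534  0.09071733  1.94778963 -0.07276676  0.6781918
 -0.80098282]
```

```bash
python3 -m creep '[{"x":0.01,"y":-0.015,"z":0,"wx":0,"wy":0,"wz":0},{"x":0.03,"y":-0.04,"z":0,"wx":0,"wy":0,"wz":0},{"x":0.05,"y":-0.075,"z":0,"wx":0,"wy":0,"wz":0},{"x":0.08,"y":-0.115,"z":0,"wx":0,"wy":0,"wz":0},{"x":0.1,"y":-0.14,"z":0,"wx":0,"wy":0,"wz":0},{"x":0.115,"y":-0.16,"z":0,"wx":0,"wy":0,"wz":0},{"x":0.12,"y":-0.17,"z":0,"wx":0,"wy":0,"wz":0},{"x":0.12,"y":-0.17,"z":0,"wx":0,"wy":0,"wz":0}]'
cat > snap.py <<'E'
import sys,pickle
from h import *
s=bot.sense(); c=bot.calibration('wrist'); im=bot.get_image('wrist'); n=sys.argv[1]
cv2.imwrite(f'pics/{n}.png',im[:,:,::-1]); pickle.dump((s,c),open(f'pics/{n}.pkl','wb'))
print(s['t'],s['eef_pos'].round(4),s['tcp_rot'].round(4))
E
python3 snap.py w1
```

```text
t: 1.7
eef_pos: [0.4378, -0.1351, 0.2421]
tcp_rot: [-0.0, 1.0, 0.001, -0.0]
ft_force: [-0.6, -0.0, 0.1]
gripper_width: 1.001
1.7 [ 0.4378 -0.1351  0.2421] [-2.e-04  1.e+00  9.e-04 -2.e-04]
```

View pics/w1.png

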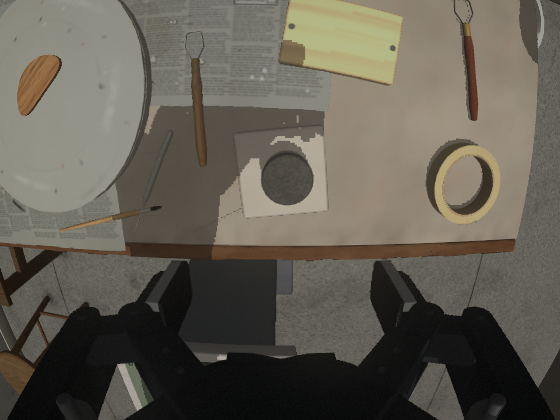

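The pot lid is at about (287,178). The slab corners are at about (235,134), (324,126), (328,212) and (245,218). The board sits at about (281–404, 0–84), with screws at (299,30) and (391,48).

```bash
cat > lid.py <<'E'
E
python3 - <<'E'
from h import *
import pickle
im=cv2.imread('pics/w1.png'); s,c=pickle.load(open('pics/w1.pkl','rb'))
hsv=cv2.cvtColor(im,cv2.COLOR_BGR2HSV)
g=im.max(2)
m=((g<85)).astype(np.uint8); m2=np.zeros_like(m); m2[140:215,250:325]=m[140:215,250:325]
cs,_=cv2.findContours(m2,cv2.RETR_EXTERNAL,cv2.CHAIN_APPROX_NONE); k=max(cs,key=cv2.contourArea)
P=np.array([onz('wrist',*p[0],.061,c)[:2] for p in k],np.float32)
print(cv2.minEnclosingCircle(P),cv2.fitEllipse(P))
# slab: fit via corners at z .018
for uv in [(235,134),(324,126),(328,212),(245,218)]: print(onz('wrist',*uv,.018,c))
for uv in [(299,30),(391,48)]: print('screw',onz('wrist',*uv,.018,c))
# top camera fits
im=cv2.imread('pics/top0.png'); hsv=cv2.cvtColor(im,cv2.COLOR_BGR2HSV)
def cn(name,mask,z):
    cs,_=cv2.findContours(mask.astype(np.uint8),cv2.RETR_EXTERNAL,cv2.CHAIN_APPROX_NONE); k=max(cs,key=cv2.contourArea)
    P=np.array([onz('top',*p[0],z)[:2] for p in k],np.float32)
    print(name,cv2.minEnclosingCircle(P),cv2.minAreaRect(P)); return P
def roi(m,u,v,w):
    o=np.zeros(m.shape,np.uint8); o[v-w:v+w,u-w:u+w]=m[v-w:v+w,u-w:u+w]; return o
h,sa,va=cv2.split(hsv)
cn('board',roi((sa>100)&(h>20)&(h<35),427,199,32),.018)
cn('slab',roi((va>165)&(sa<75),406,256,26),.018)
cn('mat',roi((sa>110)&(h<20),184,236,28),.016)
cn('pot',roi((va<80),412,256,15),.061)
print(hsv[236,200],hsv[240,390],hsv[255,412],hsv[168,361],hsv[157,361],hsv[270,425])
E
```

```text
((0.4444766938686371, -0.141132652759552), 0.027586130425333977) ((0.44419804215431213, -0.1418566256761551), (0.049746498465538025, 0.054050251841545105), 96.6791763305664)
[ 0.4843 -0.0859  0.018 ]
[ 0.4933 -0.1831  0.018 ]
[ 0.3944 -0.1911  0.018 ]
[ 0.3868 -0.0945  0.018 ]
screw [ 0.5993 -0.1553  0.018 ]
screw [ 0.5856 -0.258   0.018 ]
board ((0.6269000172615051, -0.1460999995470047), 9.999999747378752e-05) ((0.6269000172615051, -0.1460999995470047), (0.0, 0.0), 0.0)
slab ((0.44314998388290405, -0.13690000772476196), 0.09705933183431625) ((0.44314998388290405, -0.13690002262592316), (0.13979333639144897, 0.13439594209194183), 88.26426696777344)
mat ((0.5113999843597412, 0.4498499929904938), 0.04918169602751732) ((0.5112391114234924, 0.4435337483882904), (0.08023707568645477, 0.09198403358459473), 88.30535125732422)
pot ((0.4424999952316284, -0.12759999930858612), 0.02116086147725582) ((0.44347381591796875, -0.12060953676700592), (0.021670851856470108, 0.041438668966293335), 82.06951904296875)
[ 15 131 167] [ 16  45 159] [19 35 80] [ 12 101  81] [ 20  28 137] [ 15  44 201]
```

The slab centre is about (.440,−.1385), the pot about (.444,−.1415) and the board centre about (.5925,−.2065). I'll descend onto the pot.

```bash
python3 -m creep '[{"x":0.001,"y":0.001,"z":0.015,"wx":0,"wy":0,"wz":0},{"x":0.003,"y":0.003,"z":0.045,"wx":0,"wy":0,"wz":0},{"x":0.006,"y":0.006,"z":0.085,"wx":0,"wy":0,"wz":0},{"x":0.0065,"y":0.0065,"z":0.12,"wx":0,"wy":0,"wz":0},{"x":0.0065,"y":0.0065,"z":0.145,"wx":0,"wy":0,"wz":0},{"x":0.0065,"y":0.0065,"z":0.155,"wx":0,"wy":0,"wz":0},{"x":0.0065,"y":0.0065,"z":0.155,"wx":0,"wy":0,"wz":0},{"x":0.0065,"y":0.0065,"z":0.155,"wx":0,"wy":0,"wz":0}]'
python3 snap.py w2
```

```text
t: 2.55
eef_pos: [0.4442, -0.143, 0.0883]
tcp_rot: [0.0, 1.0, -0.0, 0.0]
ft_force: [0.4, -0.3, 0.9]
gripper_width: 0.998
2.55 [ 0.4442 -0.143   0.0883] [ 2.e-04  1.e+00 -4.e-04  4.e-04]
```

View pics/w2.png

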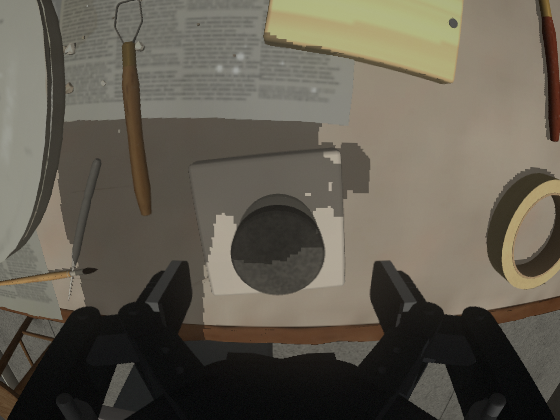

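The lid is centred at about (278,248), between the jaws (columns 189–372).

```bash
python3 - <<'E'
from h import *
import pickle
s,c=pickle.load(open('pics/w2.pkl','rb'))
for uv in [(278,248),(231,250),(325,250),(278,204),(278,294)]: print(onz('wrist',*uv,.061,c))
for uv in [(191,163),(341,150),(344,285),(214,295)]: print('slab',onz('wrist',*uv,.018,c))
E
python3 -m creep '[{"x":0,"y":0,"z":0.01,"wx":0,"wy":0,"wz":0},{"x":0,"y":0,"z":0.025,"wx":0,"wy":0,"wz":0},{"x":0,"y":0,"z":0.04,"wx":0,"wy":0,"wz":0},{"x":0,"y":0,"z":0.048,"wx":0,"wy":0,"wz":0},{"x":0,"y":0,"z":0.051,"wx":0,"wy":0,"wz":0},{"x":0,"y":0,"z":0.051,"wx":0,"wy":0,"wz":0},{"x":0,"y":0,"z":0.051,"wx":0,"wy":0,"wz":0},{"x":0,"y":0,"z":0.051,"wx":0,"wy":0,"wz":0}]'
```

```text
[ 0.4475 -0.1424  0.061 ]
[ 0.4461 -0.1169  0.061 ]
[ 0.4461 -0.1679  0.061 ]
[ 0.4722 -0.1425  0.061 ]
[ 0.418  -0.1423  0.061 ]
slab [ 0.4865 -0.0862  0.018 ]
slab [ 0.4944 -0.1819  0.018 ]
slab [ 0.3967 -0.1902  0.018 ]
slab [ 0.3878 -0.0943  0.018 ]
t: 3.4
eef_pos: [0.4444, -0.1424, 0.0368]
tcp_rot: [0.0, 1.0, 0.0, 0.0]
ft_force: [0.6, 0.7, -0.1]
gripper_width: 0.997
```

```bash
python3 -m creep '[{"x":0,"y":0,"z":0,"wx":0,"wy":0,"wz":0},{"x":0,"y":0,"z":0,"wx":0,"wy":0,"wz":0},{"x":0,"y":0,"z":0,"wx":0,"wy":0,"wz":0},{"x":0,"y":0,"z":0,"wx":0,"wy":0,"wz":0},{"x":0,"y":0,"z":0,"wx":0,"wy":0,"wz":0},{"x":0,"y":0,"z":0,"wx":0,"wy":0,"wz":0},{"x":0,"y":0,"z":0,"wx":0,"wy":0,"wz":0},{"x":0,"y":0,"z":0,"wx":0,"wy":0,"wz":0}]' 0 40
```

```text
t: 4.2
eef_pos: [0.4442, -0.1424, 0.0367]
tcp_rot: [-0.0, 1.0, -0.0, 0.0]
ft_force: [-0.5, 0.8, 10.4]
gripper_width: 0.588
```

```bash
python3 -m creep '[{"x":0,"y":0,"z":-0.01,"wx":0,"wy":0,"wz":0},{"x":0,"y":0,"z":-0.025,"wx":0,"wy":0,"wz":0},{"x":0.005,"y":0.003,"z":-0.04,"wx":0,"wy":0,"wz":0},{"x":0.02,"y":0.01,"z":-0.055,"wx":0,"wy":0,"wz":0},{"x":0.045,"y":0.02,"z":-0.06,"wx":0,"wy":0,"wz":0},{"x":0.08,"y":0.035,"z":-0.06,"wx":0,"wy":0,"wz":0},{"x":0.115,"y":0.05,"z":-0.06,"wx":0,"wy":0,"wz":0},{"x":0.14,"y":0.06,"z":-0.06,"wx":0,"wy":0,"wz":0}]'
python3 snap.py w3
```

```text
t: 5.0
eef_pos: [0.5858, -0.2033, 0.0972]
tcp_rot: [0.0, 1.0, -0.0, 0.0]
ft_force: [-0.5, 0.9, -2.1]
gripper_width: 0.592
5.0 [ 0.5858 -0.2033  0.0972] [ 3.e-04  1.e+00 -0.e+00  4.e-04]
```

View pics/w3.png

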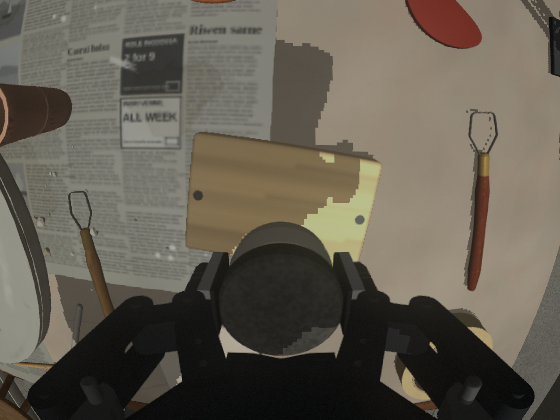

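The pot is held upright, with the board's screws at (198,195) and (360,219) beneath it. I'll lower it.

```bash
python3 -m creep '[{"x":0.003,"y":0.002,"z":0.008,"wx":0,"wy":0,"wz":0},{"x":0.006,"y":0.004,"z":0.022,"wx":0,"wy":0,"wz":0},{"x":0.006,"y":0.004,"z":0.037,"wx":0,"wy":0,"wz":0},{"x":0.006,"y":0.004,"z":0.049,"wx":0,"wy":0,"wz":0},{"x":0.006,"y":0.004,"z":0.056,"wx":0,"wy":0,"wz":0},{"x":0.006,"y":0.004,"z":0.0595,"wx":0,"wy":0,"wz":0},{"x":0.006,"y":0.004,"z":0.06,"wx":0,"wy":0,"wz":0},{"x":0.006,"y":0.004,"z":0.06,"wx":0,"wy":0,"wz":0}]'
python3 -m creep '[{"x":0,"y":0,"z":0,"wx":0,"wy":0,"wz":0},{"x":0,"y":0,"z":0,"wx":0,"wy":0,"wz":0},{"x":0,"y":0,"z":0,"wx":0,"wy":0,"wz":0},{"x":0,"y":0,"z":0,"wx":0,"wy":0,"wz":0},{"x":0,"y":0,"z":0,"wx":0,"wy":0,"wz":0},{"x":0,"y":0,"z":0,"wx":0,"wy":0,"wz":0},{"x":0,"y":0,"z":0,"wx":0,"wy":0,"wz":0},{"x":0,"y":0,"z":0,"wx":0,"wy":0,"wz":0}]' 1
```

```text
t: 5.85
eef_pos: [0.59, -0.2062, 0.0367]
tcp_rot: [-0.0, 1.0, 0.0, -0.0]
ft_force: [-3.5, 2.3, 6.8]
gripper_width: 0.591
t: 6.65
eef_pos: [0.5902, -0.2064, 0.0363]
tcp_rot: [-0.0, 1.0, -0.0, 0.0]
ft_force: [-0.2, -0.5, -0.8]
gripper_width: 0.996
```

```bash
python3 -m creep '[{"x":0,"y":0,"z":-0.015,"wx":0,"wy":0,"wz":0},{"x":0,"y":0,"z":-0.05,"wx":0,"wy":0,"wz":0},{"x":0,"y":0,"z":-0.09,"wx":0,"wy":0,"wz":0},{"x":-0.002,"y":-0.01,"z":-0.13,"wx":0,"wy":0,"wz":0},{"x":-0.005,"y":-0.035,"z":-0.16,"wx":0,"wy":0,"wz":0},{"x":-0.01,"y":-0.07,"z":-0.18,"wx":0,"wy":0,"wz":0},{"x":-0.015,"y":-0.115,"z":-0.185,"wx":0,"wy":0,"wz":0},{"x":-0.02,"y":-0.16,"z":-0.185,"wx":0,"wy":0,"wz":0}]'
python3 -m creep '[{"x":-0.006,"y":-0.045,"z":0,"wx":0,"wy":0,"wz":0},{"x":-0.012,"y":-0.09,"z":0,"wx":0,"wy":0,"wz":0},{"x":-0.018,"y":-0.135,"z":0,"wx":0,"wy":0,"wz":0},{"x":-0.024,"y":-0.18,"z":0,"wx":0,"wy":0,"wz":0},{"x":-0.03,"y":-0.225,"z":0,"wx":0,"wy":0,"wz":0},{"x":-0.036,"y":-0.27,"z":0,"wx":0,"wy":0,"wz":0},{"x":-0.042,"y":-0.315,"z":0,"wx":0,"wy":0,"wz":0},{"x":-0.048,"y":-0.35,"z":0,"wx":0,"wy":0,"wz":0}]'
python3 -m creep '[{"x":-0.004,"y":-0.035,"z":0,"wx":0,"wy":0,"wz":0},{"x":-0.007,"y":-0.07,"z":0,"wx":0,"wy":0,"wz":0},{"x":-0.009,"y":-0.1,"z":0,"wx":0,"wy":0,"wz":0},{"x":-0.01,"y":-0.12,"z":0,"wx":0,"wy":0,"wz":0},{"x":-0.01,"y":-0.13,"z":0,"wx":0,"wy":0,"wz":0},{"x":-0.01,"y":-0.14,"z":0,"wx":0,"wy":0,"wz":0},{"x":-0.01,"y":-0.14,"z":0,"wx":0,"wy":0,"wz":0},{"x":-0.01,"y":-0.14,"z":0,"wx":0,"wy":0,"wz":0}]'
python3 snap.py w4; python3 -c "
from h import *
print(bot.sense()['joint_pos'])
im=bot.get_image('top');cv2.imwrite('pics/top1.png',im[:,:,::-1])"
```

```text
t: 7.45
eef_pos: [0.57, -0.0451, 0.2235]
tcp_rot: [-0.0, 1.0, -0.0, 0.001]
ft_force: [2.3, 0.6, -0.9]
gripper_width: 1.005
t: 8.25
eef_pos: [0.5212, 0.3065, 0.2225]
tcp_rot: [-0.001, 1.0, 0.001, 0.0]
ft_force: [-0.2, -0.7, 0.1]
gripper_width: 1.001
t: 9.05
eef_pos: [0.5122, 0.4431, 0.222]
tcp_rot: [-0.0, 1.0, -0.0, 0.0]
ft_force: [-0.3, 0.6, -0.4]
gripper_width: 1.0
9.05 [0.5122 0.4431 0.222 ] [-1.e-04  1.e+00 -0.e+00  2.e-04]
[-0.85418797  0.92002603  0.25388416  1.07482571 -0.21858002  1.17080631
 -2.18333555]
```

View pics/w4.png

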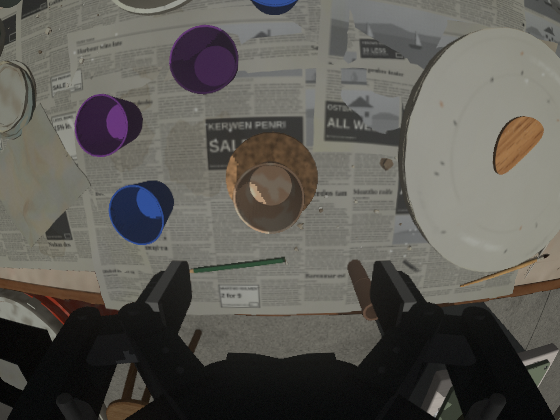

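The wide cup's rim is at about (268,200). The mat spans columns 227–317 with its top at row 133. The slim cup is at about (362,290), and the purple and blue look-alikes are at the upper left.

```bash
cat > circ.py <<'E'
from h import *
from scipy.optimize import least_squares
def fit(P,r=None):
    P=np.array(P)[:,:2]; c0=P.mean(0)
    f=(lambda q:np.hypot(*(P-q[:2]).T)-(q[2] if r is None else r))
    s=least_squares(f,[*c0,.03]); return s.x.round(4), np.abs(s.fun).max().round(4)
E
python3 - <<'E'
from circ import *
import pickle
im=cv2.imread('pics/w4.png'); s,c=pickle.load(open('pics/w4.pkl','rb'))
cv2.imwrite('pics/w4c.png',cv2.resize(im[120:250,200:340],(560,520),interpolation=cv2.INTER_CUBIC))
mat=[(227,180),(317,178),(272,133),(240,147),(303,147)]
print(fit([onz('wrist',*p,.016,c) for p in mat],.05),fit([onz('wrist',*p,.016,c) for p in mat]))
E
```

```text
(array([0.5099, 0.4517, 0.03  ]), np.float64(0.0018)) (array([0.5123, 0.4517, 0.0481]), np.float64(0.0008))
```

View pics/w4c.png

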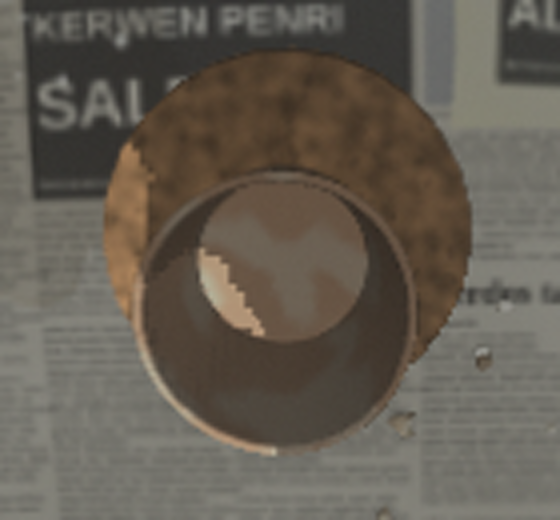

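```bash
python3 - <<'E'
from circ import *
import pickle
s,c=pickle.load(open('pics/w4.pkl','rb'))
T=lambda p:((p[0]+.5)/4-.5+200,(p[1]+.5)/4-.5+120)
rim=[(135,310),(417,310),(278,172),(276,454),(182,410),(380,406)]
print(fit([onz('wrist',*T(p),.075,c) for p in rim]))
mat=[(105,220),(473,220),(290,48),(165,105),(415,105),(415,360)]
print(fit([onz('wrist',*T(p),.016,c) for p in mat]))
fl=[(199,260),(367,260),(283,180),(283,342)]
print(fit([onz('wrist',*T(p),.022,c) for p in fl]))
E
```

```text
(array([0.5077, 0.4529, 0.032 ]), np.float64(0.0012))
(array([0.5125, 0.4516, 0.0489]), np.float64(0.0011))
(array([0.5069, 0.453 , 0.022 ]), np.float64(0.0001))
```

```bash
python3 -m creep '[{"x":-0.002,"y":-0.004,"z":0.015,"wx":0,"wy":0,"wz":0},{"x":-0.0047,"y":-0.0098,"z":0.045,"wx":0,"wy":0,"wz":0},{"x":-0.0047,"y":-0.0098,"z":0.08,"wx":0,"wy":0,"wz":0},{"x":-0.0047,"y":-0.0098,"z":0.115,"wx":0,"wy":0,"wz":0},{"x":-0.0047,"y":-0.0098,"z":0.145,"wx":0,"wy":0,"wz":0},{"x":-0.0047,"y":-0.0098,"z":0.165,"wx":0,"wy":0,"wz":0},{"x":-0.0047,"y":-0.0098,"z":0.175,"wx":0,"wy":0,"wz":0},{"x":-0.0047,"y":-0.0098,"z":0.175,"wx":0,"wy":0,"wz":0}]'
python3 -m creep '[{"x":0,"y":0,"z":0,"wx":0,"wy":0,"wz":0},{"x":0,"y":0,"z":0,"wx":0,"wy":0,"wz":0},{"x":0,"y":0,"z":0,"wx":0,"wy":0,"wz":0},{"x":0,"y":0,"z":0,"wx":0,"wy":0,"wz":0},{"x":0,"y":0,"z":0,"wx":0,"wy":0,"wz":0},{"x":0,"y":0,"z":0,"wx":0,"wy":0,"wz":0},{"x":0,"y":0,"z":0,"wx":0,"wy":0,"wz":0},{"x":0,"y":0,"z":0,"wx":0,"wy":0,"wz":0}]' 0 40
python3 snap.py w5
```

```text
t: 9.95
eef_pos: [0.5074, 0.4528, 0.0458]
tcp_rot: [0.0, 1.0, -0.0, -0.0]
ft_force: [-0.7, -0.2, 0.4]
gripper_width: 0.999
t: 10.75
eef_pos: [0.5082, 0.4538, 0.0481]
tcp_rot: [-0.001, 1.0, 0.0, 0.001]
ft_force: [-1.1, -1.0, 6.9]
gripper_width: 0.727
10.75 [0.5082 0.4538 0.0481] [-7.e-04  1.e+00  0.e+00  9.e-04]
```

View pics/w5.png

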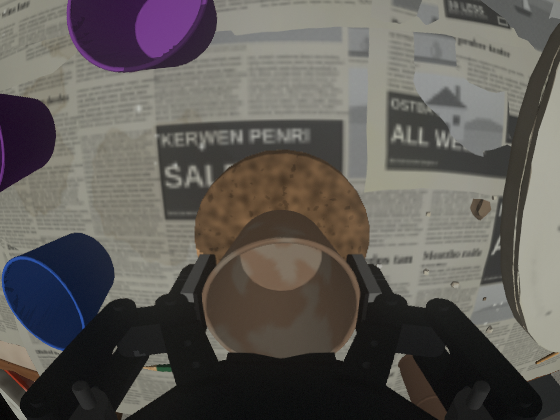

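The wide cup is gripped and upright, with its rim centred at about (281,300) between the pads. I'll lift it and carry it to the slab.

```bash
python3 -m creep '[{"x":0,"y":0,"z":-0.01,"wx":0,"wy":0,"wz":0},{"x":0,"y":0,"z":-0.03,"wx":0,"wy":0,"wz":0},{"x":0,"y":0,"z":-0.055,"wx":0,"wy":0,"wz":0},{"x":0,"y":0,"z":-0.085,"wx":0,"wy":0,"wz":0},{"x":0,"y":0.005,"z":-0.11,"wx":0,"wy":0,"wz":0},{"x":-0.001,"y":0.02,"z":-0.125,"wx":0,"wy":0,"wz":0},{"x":-0.003,"y":0.045,"z":-0.13,"wx":0,"wy":0,"wz":0},{"x":-0.005,"y":0.08,"z":-0.13,"wx":0,"wy":0,"wz":0}]'
python3 -m creep '[{"x":-0.003,"y":0.037,"z":0,"wx":0,"wy":0,"wz":0},{"x":-0.007,"y":0.077,"z":0,"wx":0,"wy":0,"wz":0},{"x":-0.011,"y":0.117,"z":0,"wx":0,"wy":0,"wz":0},{"x":-0.015,"y":0.157,"z":0,"wx":0,"wy":0,"wz":0},{"x":-0.02,"y":0.197,"z":0,"wx":0,"wy":0,"wz":0},{"x":-0.025,"y":0.237,"z":0,"wx":0,"wy":0,"wz":0},{"x":-0.03,"y":0.277,"z":0,"wx":0,"wy":0,"wz":0},{"x":-0.035,"y":0.317,"z":0,"wx":0,"wy":0,"wz":0}]'
python3 -m creep '[{"x":-0.004,"y":0.037,"z":0,"wx":0,"wy":0,"wz":0},{"x":-0.008,"y":0.074,"z":0,"wx":0,"wy":0,"wz":0},{"x":-0.012,"y":0.108,"z":0,"wx":0,"wy":0,"wz":0},{"x":-0.016,"y":0.138,"z":0,"wx":0,"wy":0,"wz":0},{"x":-0.02,"y":0.163,"z":0,"wx":0,"wy":0,"wz":0},{"x":-0.024,"y":0.18,"z":0,"wx":0,"wy":0,"wz":0},{"x":-0.026,"y":0.19,"z":0.01,"wx":0,"wy":0,"wz":0},{"x":-0.027,"y":0.194,"z":0.025,"wx":0,"wy":0,"wz":0}]'
python3 snap.py w6
```

```text
t: 11.6
eef_pos: [0.5023, 0.3738, 0.1783]
tcp_rot: [-0.001, 1.0, 0.001, 0.001]
ft_force: [1.4, -0.7, -1.5]
gripper_width: 0.727
t: 12.4
eef_pos: [0.4673, 0.0549, 0.1774]
tcp_rot: [-0.0, 1.0, 0.0, 0.001]
ft_force: [0.8, -0.3, -1.4]
gripper_width: 0.728
t: 13.2
eef_pos: [0.4408, -0.1385, 0.1516]
tcp_rot: [0.0, 1.0, -0.0, 0.001]
ft_force: [0.1, 0.4, -2.3]
gripper_width: 0.728
13.2 [ 0.4408 -0.1385  0.1516] [ 3.0e-04  1.0e+00 -5.0e-04  1.1e-03]
```

View pics/w6.png

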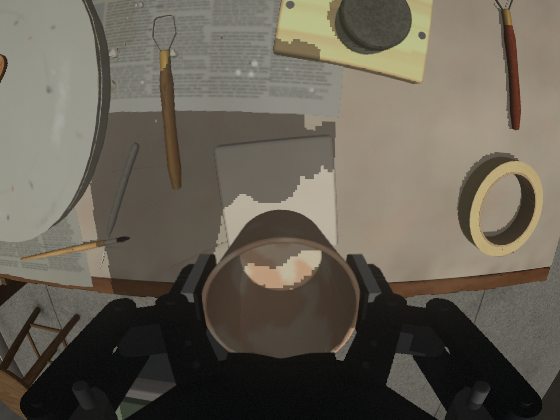

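The cup is held over the slab, whose rear corners are at (216,148) and (334,137). The rim spans columns 202–359. I'll check the cup's offset from the TCP and the slab.

```bash
python3 - <<'E'
from circ import *
import pickle
s,c=pickle.load(open('pics/w6.pkl','rb'))
rim=[(202,297),(359,297),(281,238),(225,255),(337,255),(215,333),(346,333)]
print(fit([onz('wrist',*p,.1786,c) for p in rim]),fit([onz('wrist',*p,.1786,c) for p in rim],.0325))
a,b=onz('wrist',216,148,.018,c),onz('wrist',334,137,.018,c)
print(a,b,np.linalg.norm(a-b))
e=(b-a)[:2]/np.linalg.norm((b-a)[:2]); n=np.array([-e[1],e[0]]); n*=-np.sign(n[0])
print(((a+b)[:2]/2+n*.0485))
E
```

```text
(array([ 0.4431, -0.1392,  0.0306]), np.float64(0.0006)) (array([ 0.4416, -0.1392,  0.03  ]), np.float64(0.0028))
[ 0.4844 -0.086   0.018 ] [ 0.4932 -0.1833  0.018 ] 0.097697134041895
[ 0.44049715 -0.1390186 ]
```

```bash
python3 -m creep '[{"x":0,"y":0,"z":0.015,"wx":0,"wy":0,"wz":0},{"x":-0.001,"y":0,"z":0.04,"wx":0,"wy":0,"wz":0},{"x":-0.001,"y":0,"z":0.065,"wx":0,"wy":0,"wz":0},{"x":-0.001,"y":0,"z":0.082,"wx":0,"wy":0,"wz":0},{"x":-0.001,"y":0,"z":0.092,"wx":0,"wy":0,"wz":0},{"x":-0.001,"y":0,"z":0.098,"wx":0,"wy":0,"wz":0},{"x":-0.001,"y":0,"z":0.101,"wx":0,"wy":0,"wz":0},{"x":-0.001,"y":0,"z":0.101,"wx":0,"wy":0,"wz":0}]'
```

```text
t: 14.05
eef_pos: [0.4397, -0.1375, 0.0506]
tcp_rot: [-0.0, 1.0, 0.0, 0.0]
ft_force: [0.1, -0.7, -0.9]
gripper_width: 0.727
```

```bash
python3 -m creep '[{"x":0,"y":0,"z":0.0005,"wx":0,"wy":0,"wz":0},{"x":0,"y":0.0005,"z":0.001,"wx":0,"wy":0,"wz":0},{"x":0,"y":0.0005,"z":0.0015,"wx":0,"wy":0,"wz":0},{"x":0,"y":0.0005,"z":0.002,"wx":0,"wy":0,"wz":0},{"x":0,"y":0.0005,"z":0.002,"wx":0,"wy":0,"wz":0},{"x":0,"y":0.0005,"z":0.002,"wx":0,"wy":0,"wz":0},{"x":0,"y":0.0005,"z":0.002,"wx":0,"wy":0,"wz":0},{"x":0,"y":0.0005,"z":0.002,"wx":0,"wy":0,"wz":0}]'
```

```text
t: 14.85
eef_pos: [0.4398, -0.1376, 0.0498]
tcp_rot: [-0.0, 1.0, 0.0, 0.001]
ft_force: [-4.4, 7.5, 37.2]
gripper_width: 0.726
```

```bash
python3 -m creep '[{"x":0,"y":0,"z":-0.0005,"wx":0,"wy":0,"wz":0},{"x":0,"y":0,"z":-0.001,"wx":0,"wy":0,"wz":0},{"x":0,"y":0,"z":-0.0012,"wx":0,"wy":0,"wz":0},{"x":0,"y":0,"z":-0.0012,"wx":0,"wy":0,"wz":0},{"x":0,"y":0,"z":-0.0012,"wx":0,"wy":0,"wz":0},{"x":0,"y":0,"z":-0.0012,"wx":0,"wy":0,"wz":0},{"x":0,"y":0,"z":-0.0012,"wx":0,"wy":0,"wz":0},{"x":0,"y":0,"z":-0.0012,"wx":0,"wy":0,"wz":0}]'
python3 -m creep '[{"x":0,"y":0,"z":0,"wx":0,"wy":0,"wz":0},{"x":0,"y":0,"z":0,"wx":0,"wy":0,"wz":0},{"x":0,"y":0,"z":0,"wx":0,"wy":0,"wz":0},{"x":0,"y":0,"z":0,"wx":0,"wy":0,"wz":0},{"x":0,"y":0,"z":0,"wx":0,"wy":0,"wz":0},{"x":0,"y":0,"z":0,"wx":0,"wy":0,"wz":0},{"x":0,"y":0,"z":0,"wx":0,"wy":0,"wz":0},{"x":0,"y":0,"z":0,"wx":0,"wy":0,"wz":0}]' 1
python3 -m creep '[{"x":0,"y":0,"z":-0.015,"wx":0,"wy":0,"wz":0},{"x":0,"y":0,"z":-0.04,"wx":0,"wy":0,"wz":0},{"x":0,"y":0,"z":-0.075,"wx":0,"wy":0,"wz":0},{"x":0,"y":0,"z":-0.11,"wx":0,"wy":0,"wz":0},{"x":0,"y":0,"z":-0.14,"wx":0,"wy":0,"wz":0},{"x":0,"y":0,"z":-0.16,"wx":0,"wy":0,"wz":0},{"x":0,"y":0,"z":-0.17,"wx":0,"wy":0,"wz":0},{"x":0,"y":0,"z":-0.17,"wx":0,"wy":0,"wz":0}]'
python3 snap.py w7; python3 -c "
import cv2;im=cv2.imread('pics/w7.png');cv2.imwrite('pics/w7c.png',cv2.resize(im[90:240,210:360],(600,600),interpolation=cv2.INTER_CUBIC))"
```

```text
t: 15.65
eef_pos: [0.4397, -0.1378, 0.0501]
tcp_rot: [-0.0, 1.0, 0.0, 0.0]
ft_force: [-0.5, 3.9, 8.5]
gripper_width: 0.726
t: 16.45
eef_pos: [0.4395, -0.1381, 0.0495]
tcp_rot: [-0.0, 1.0, -0.0, -0.0]
ft_force: [0.5, 0.0, 0.0]
gripper_width: 0.999
t: 17.25
eef_pos: [0.4398, -0.1382, 0.2205]
tcp_rot: [0.0, 1.0, 0.0, 0.001]
ft_force: [-0.4, 0.3, -0.5]
gripper_width: 1.002
17.25 [ 0.4398 -0.1382  0.2205] [2.e-04 1.e+00 0.e+00 1.e-03]
```

View pics/w7c.png

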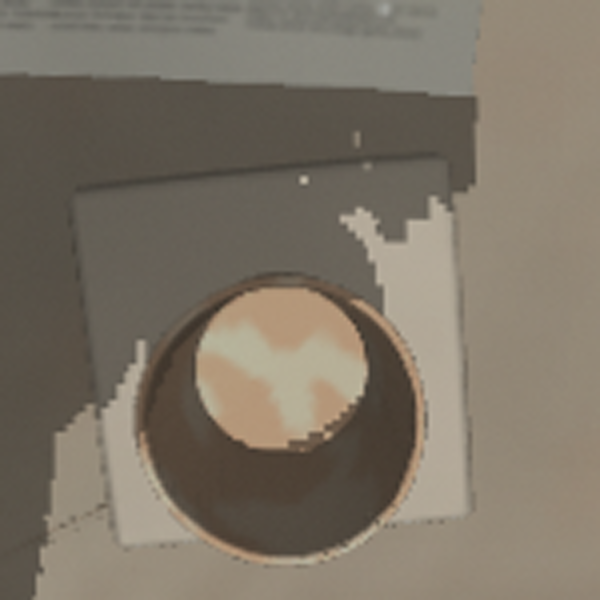

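View pics/w7.png

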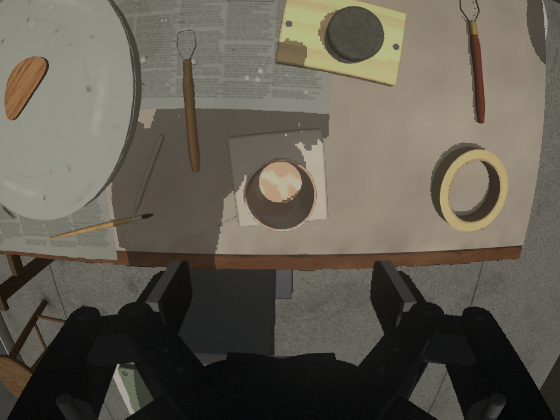

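The wide cup stands upright on the slab: in the crop its inner floor is at (282,367) and its rim at (281,420). The slab corners in the crop are (75,188), (446,155), (470,515) and (122,546). The pot lid is at (355,33) in the full picture.

```bash
python3 - <<'E'
from circ import *
import pickle
s,c=pickle.load(open('pics/w7.pkl','rb'))
T=lambda p:((p[0]+.5)/4-.5+210,(p[1]+.5)/4-.5+90)
print('floor',fit([onz('wrist',*T(p),.024,c) for p in [(196,367),(367,367),(282,286),(282,450)]]))
print('rim',fit([onz('wrist',*T(p),.077,c) for p in [(137,420),(426,420),(281,275),(281,566),(180,520),(385,520)]]))
S=[onz('wrist',*T(p),.018,c) for p in [(75,188),(446,155),(470,515),(122,546)]]
print('slab',np.mean(S,0),S)
print('pot',onz('wrist',355,33,.061,c))
E
```

```text
floor (array([ 0.4391, -0.1385,  0.022 ]), np.float64(0.0001))
rim (array([ 0.4393, -0.1386,  0.0325]), np.float64(0.0011))
slab [ 0.441275 -0.13765   0.018   ] [array([ 0.4861, -0.0852,  0.018 ]), array([ 0.4945, -0.1807,  0.018 ]), array([ 0.3968, -0.1903,  0.018 ]), array([ 0.3877, -0.0944,  0.018 ])]
pot [ 0.5863 -0.2054  0.061 ]
```

The wide cup is within about 2 mm of the slab's centre. Now I'll fetch the pot.

```bash
python3 -m creep '[{"x":0.015,"y":0.007,"z":0,"wx":0,"wy":0,"wz":0},{"x":0.05,"y":0.022,"z":0,"wx":0,"wy":0,"wz":0},{"x":0.09,"y":0.04,"z":0,"wx":0,"wy":0,"wz":0},{"x":0.125,"y":0.056,"z":0.01,"wx":0,"wy":0,"wz":0},{"x":0.145,"y":0.066,"z":0.035,"wx":0,"wy":0,"wz":0},{"x":0.15,"y":0.068,"z":0.07,"wx":0,"wy":0,"wz":0},{"x":0.15,"y":0.068,"z":0.1,"wx":0,"wy":0,"wz":0},{"x":0.15,"y":0.068,"z":0.12,"wx":0,"wy":0,"wz":0}]'
python3 snap.py w8
```

```text
t: 18.1
eef_pos: [0.5883, -0.2057, 0.0958]
tcp_rot: [-0.001, 1.0, -0.0, -0.002]
ft_force: [0.3, 0.1, 0.5]
gripper_width: 0.998
18.1 [ 0.5883 -0.2057  0.0958] [-7.0e-04  1.0e+00 -1.0e-04 -1.8e-03]
```

View pics/w8.png

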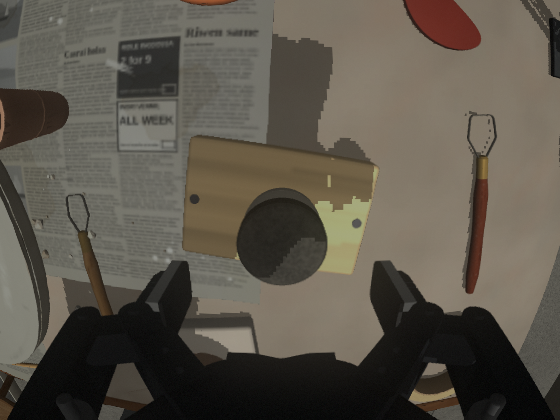

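```bash
python3 - <<'E'
from circ import *
import pickle
s,c=pickle.load(open('pics/w8.pkl','rb'))
print(fit([onz('wrist',*p,.061,c) for p in [(237,240),(327,240),(282,197),(282,285)]]))
E
python3 -m creep '[{"x":0,"y":0,"z":0.015,"wx":0,"wy":0,"wz":0},{"x":0,"y":0,"z":0.03,"wx":0,"wy":0,"wz":0},{"x":0,"y":0,"z":0.045,"wx":0,"wy":0,"wz":0},{"x":0,"y":0,"z":0.056,"wx":0,"wy":0,"wz":0},{"x":0,"y":0,"z":0.061,"wx":0,"wy":0,"wz":0},{"x":0,"y":0,"z":0.063,"wx":0,"wy":0,"wz":0},{"x":0,"y":0,"z":0.063,"wx":0,"wy":0,"wz":0},{"x":0,"y":0,"z":0.063,"wx":0,"wy":0,"wz":0}]'
```

```text
(array([ 0.5904, -0.2073,  0.0262]), np.float64(0.001))
t: 18.95
eef_pos: [0.5897, -0.2061, 0.037]
tcp_rot: [0.0, 1.0, 0.0, 0.0]
ft_force: [-0.0, -0.8, 0.0]
gripper_width: 0.999
```

```bash
python3 -m creep '[{"x":0,"y":0,"z":0,"wx":0,"wy":0,"wz":0},{"x":0,"y":0,"z":0,"wx":0,"wy":0,"wz":0},{"x":0,"y":0,"z":0,"wx":0,"wy":0,"wz":0},{"x":0,"y":0,"z":0,"wx":0,"wy":0,"wz":0},{"x":0,"y":0,"z":0,"wx":0,"wy":0,"wz":0},{"x":0,"y":0,"z":0,"wx":0,"wy":0,"wz":0},{"x":0,"y":0,"z":0,"wx":0,"wy":0,"wz":0},{"x":0,"y":0,"z":0,"wx":0,"wy":0,"wz":0}]' 0 40
python3 -m creep '[{"x":0,"y":0,"z":-0.01,"wx":0,"wy":0,"wz":0},{"x":0,"y":0,"z":-0.035,"wx":0,"wy":0,"wz":0},{"x":0,"y":0,"z":-0.065,"wx":0,"wy":0,"wz":0},{"x":0,"y":-0.005,"z":-0.095,"wx":0,"wy":0,"wz":0},{"x":-0.003,"y":-0.02,"z":-0.115,"wx":0,"wy":0,"wz":0},{"x":-0.006,"y":-0.045,"z":-0.125,"wx":0,"wy":0,"wz":0},{"x":-0.01,"y":-0.08,"z":-0.13,"wx":0,"wy":0,"wz":0},{"x":-0.014,"y":-0.12,"z":-0.13,"wx":0,"wy":0,"wz":0}]'
python3 -m creep '[{"x":-0.005,"y":-0.042,"z":0,"wx":0,"wy":0,"wz":0},{"x":-0.01,"y":-0.085,"z":0,"wx":0,"wy":0,"wz":0},{"x":-0.015,"y":-0.128,"z":0,"wx":0,"wy":0,"wz":0},{"x":-0.02,"y":-0.17,"z":0,"wx":0,"wy":0,"wz":0},{"x":-0.025,"y":-0.213,"z":0,"wx":0,"wy":0,"wz":0},{"x":-0.03,"y":-0.256,"z":0,"wx":0,"wy":0,"wz":0},{"x":-0.035,"y":-0.3,"z":0,"wx":0,"wy":0,"wz":0},{"x":-0.04,"y":-0.34,"z":0,"wx":0,"wy":0,"wz":0}]'
python3 -m creep '[{"x":-0.004,"y":-0.04,"z":0,"wx":0,"wy":0,"wz":0},{"x":-0.008,"y":-0.08,"z":0,"wx":0,"wy":0,"wz":0},{"x":-0.012,"y":-0.115,"z":0,"wx":0,"wy":0,"wz":0},{"x":-0.016,"y":-0.15,"z":0,"wx":0,"wy":0,"wz":0},{"x":-0.02,"y":-0.175,"z":0,"wx":0,"wy":0,"wz":0},{"x":-0.0235,"y":-0.192,"z":0.01,"wx":0,"wy":0,"wz":0},{"x":-0.0235,"y":-0.197,"z":0.025,"wx":0,"wy":0,"wz":0},{"x":-0.0235,"y":-0.197,"z":0.04,"wx":0,"wy":0,"wz":0}]'
python3 snap.py w9
```

```text
t: 19.75
eef_pos: [0.5896, -0.2061, 0.037]
tcp_rot: [-0.0, 1.0, -0.0, 0.0]
ft_force: [-1.6, 0.7, 6.9]
gripper_width: 0.591
t: 20.55
eef_pos: [0.5754, -0.0857, 0.168]
tcp_rot: [0.0, 1.0, -0.001, 0.001]
ft_force: [0.7, -0.3, -1.7]
gripper_width: 0.59
t: 21.35
eef_pos: [0.5349, 0.2562, 0.1673]
tcp_rot: [-0.0, 1.0, 0.0, 0.0]
ft_force: [0.5, 0.6, 0.0]
gripper_width: 0.597
t: 22.15
eef_pos: [0.5118, 0.451, 0.1257]
tcp_rot: [0.0, 1.0, 0.0, -0.0]
ft_force: [1.1, -0.9, -1.4]
gripper_width: 0.592
22.15 [0.5118 0.451  0.1257] [ 0.e+00  1.e+00  3.e-04 -1.e-04]
```

View pics/w9.png

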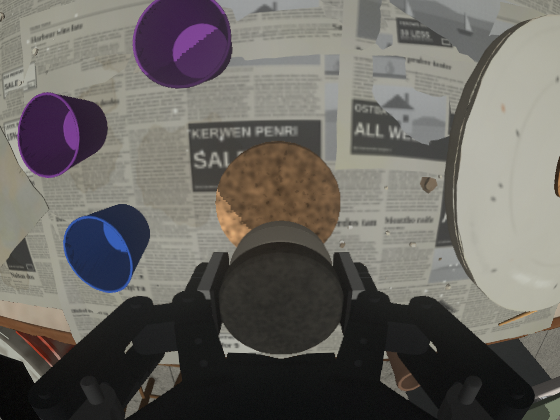

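```bash
python3 - <<'E'
from circ import *
import pickle
s,c=pickle.load(open('pics/w9.pkl','rb'))
print('lid',fit([onz('wrist',*p,.15,c) for p in [(217,294),(344,294),(280,242),(281,353)]]))
print('mat',fit([onz('wrist',*p,.016,c) for p in [(216,205),(340,203),(278,141),(234,159),(324,160)]]))
E
```

```text
lid (array([0.5144, 0.4502, 0.0263]), np.float64(0.001))
mat (array([0.514 , 0.4521, 0.0488]), np.float64(0.0003))
```

```bash
python3 -m creep '[{"x":0,"y":-0.001,"z":0.02,"wx":0,"wy":0,"wz":0},{"x":0,"y":-0.001,"z":0.045,"wx":0,"wy":0,"wz":0},{"x":0,"y":-0.001,"z":0.065,"wx":0,"wy":0,"wz":0},{"x":0,"y":-0.001,"z":0.08,"wx":0,"wy":0,"wz":0},{"x":0,"y":-0.001,"z":0.087,"wx":0,"wy":0,"wz":0},{"x":0,"y":-0.001,"z":0.09,"wx":0,"wy":0,"wz":0},{"x":0,"y":-0.001,"z":0.0912,"wx":0,"wy":0,"wz":0},{"x":0,"y":-0.001,"z":0.0912,"wx":0,"wy":0,"wz":0}]'
```

```text
t: 23.0
eef_pos: [0.5123, 0.4521, 0.036]
tcp_rot: [-0.0, 1.0, -0.0, 0.0]
ft_force: [0.2, 0.3, 0.2]
gripper_width: 0.587
```

```bash
python3 -m creep '[{"x":0,"y":0,"z":0.0005,"wx":0,"wy":0,"wz":0},{"x":0,"y":0,"z":0.001,"wx":0,"wy":0,"wz":0},{"x":0,"y":0,"z":0.001,"wx":0,"wy":0,"wz":0},{"x":0,"y":0,"z":0.001,"wx":0,"wy":0,"wz":0},{"x":0,"y":0,"z":0.001,"wx":0,"wy":0,"wz":0},{"x":0,"y":0,"z":0.001,"wx":0,"wy":0,"wz":0},{"x":0,"y":0,"z":0.001,"wx":0,"wy":0,"wz":0},{"x":0,"y":0,"z":0.001,"wx":0,"wy":0,"wz":0}]'
python3 -m creep '[{"x":0,"y":0,"z":0,"wx":0,"wy":0,"wz":0},{"x":0,"y":0,"z":0,"wx":0,"wy":0,"wz":0},{"x":0,"y":0,"z":0,"wx":0,"wy":0,"wz":0},{"x":0,"y":0,"z":0,"wx":0,"wy":0,"wz":0},{"x":0,"y":0,"z":0,"wx":0,"wy":0,"wz":0},{"x":0,"y":0,"z":0,"wx":0,"wy":0,"wz":0},{"x":0,"y":0,"z":0,"wx":0,"wy":0,"wz":0},{"x":0,"y":0,"z":0,"wx":0,"wy":0,"wz":0}]' 1
python3 -m creep '[{"x":0,"y":0,"z":-0.015,"wx":0,"wy":0,"wz":0},{"x":0,"y":0,"z":-0.04,"wx":0,"wy":0,"wz":0},{"x":0,"y":0,"z":-0.075,"wx":0,"wy":0,"wz":0},{"x":0,"y":0,"z":-0.11,"wx":0,"wy":0,"wz":0},{"x":0,"y":0,"z":-0.14,"wx":0,"wy":0,"wz":0},{"x":0,"y":0,"z":-0.16,"wx":0,"wy":0,"wz":0},{"x":0,"y":0,"z":-0.17,"wx":0,"wy":0,"wz":0},{"x":0,"y":0,"z":-0.17,"wx":0,"wy":0,"wz":0}]'
python3 snap.py w10; python3 -c "
import cv2;im=cv2.imread('pics/w10.png');cv2.imwrite('pics/w10c.png',cv2.resize(im[90:240,210:360],(600,600),interpolation=cv2.INTER_CUBIC))"
```

```text
t: 23.8
eef_pos: [0.5122, 0.4521, 0.035]
tcp_rot: [-0.0, 1.0, 0.0, 0.0]
ft_force: [-0.2, -1.1, 5.8]
gripper_width: 0.59
t: 24.6
eef_pos: [0.512, 0.4519, 0.0344]
tcp_rot: [-0.0, 1.0, -0.0, -0.0]
ft_force: [0.3, -0.5, -0.3]
gripper_width: 0.999
t: 25.4
eef_pos: [0.5123, 0.4521, 0.2059]
tcp_rot: [-0.001, 1.0, -0.0, 0.001]
ft_force: [-0.3, 0.8, 0.3]
gripper_width: 1.003
25.4 [0.5123 0.4521 0.2059] [-7.e-04  1.e+00 -0.e+00  7.e-04]
```

View pics/w10.png

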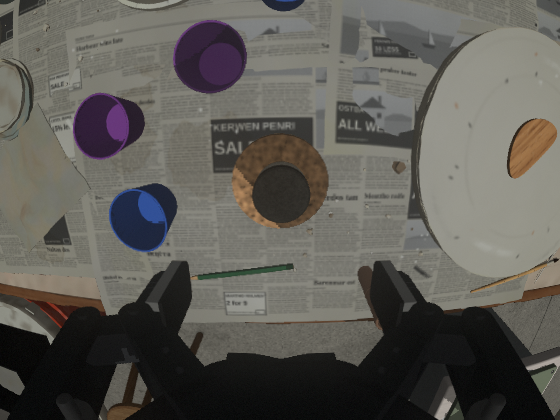

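View pics/w10c.png

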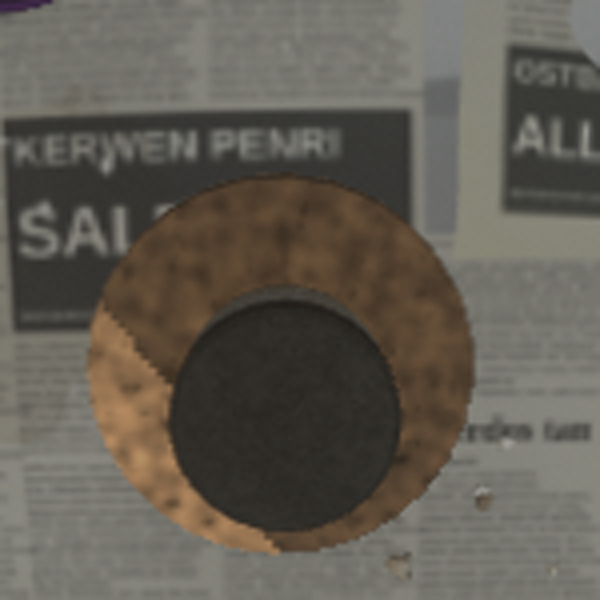

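In the crop, the lid is centred at about (286,416) and the mat at about (281,363), spanning 88–473 by 177–552.

```bash
python3 - <<'E'
from circ import *
import pickle
s,c=pickle.load(open('pics/w10.pkl','rb'))
T=lambda p:((p[0]+.5)/4-.5+210,(p[1]+.5)/4-.5+90)
print('lid',fit([onz('wrist',*T(p),.059,c) for p in [(170,416),(401,416),(286,301),(285,532)]]))
print('mat',fit([onz('wrist',*T(p),.016,c) for p in [(88,363),(473,363),(283,177),(281,552)]]))
o=onz('wrist',365,272,.1,c);print('slim rim approx',o)
E
```

```text
lid (array([0.5119, 0.4511, 0.0262]), np.float64(0.0005))
mat (array([0.5126, 0.4523, 0.0492]), np.float64(0.0))
slim rim approx [0.4552 0.3795 0.1   ]
```

The pot is within about 1.5 mm of the mat's centre. Next is the mid cup.

```bash
python3 -m creep '[{"x":0.005,"y":0.015,"z":0,"wx":0,"wy":0,"wz":0},{"x":0.017,"y":0.05,"z":0,"wx":0,"wy":0,"wz":0},{"x":0.03,"y":0.093,"z":0,"wx":0,"wy":0,"wz":0},{"x":0.045,"y":0.138,"z":0,"wx":0,"wy":0,"wz":0},{"x":0.06,"y":0.183,"z":0,"wx":0,"wy":0,"wz":0},{"x":0.075,"y":0.228,"z":0,"wx":0,"wy":0,"wz":0},{"x":0.09,"y":0.273,"z":0,"wx":0,"wy":0,"wz":0},{"x":0.105,"y":0.318,"z":0,"wx":0,"wy":0,"wz":0}]'
python3 -m creep '[{"x":0.013,"y":0.04,"z":0,"wx":0,"wy":0,"wz":0},{"x":0.025,"y":0.078,"z":0,"wx":0,"wy":0,"wz":0},{"x":0.036,"y":0.112,"z":0,"wx":0,"wy":0,"wz":0},{"x":0.044,"y":0.138,"z":0,"wx":0,"wy":0,"wz":0},{"x":0.05,"y":0.15,"z":0,"wx":0,"wy":0,"wz":0},{"x":0.05,"y":0.155,"z":0,"wx":0,"wy":0,"wz":0},{"x":0.05,"y":0.155,"z":0,"wx":0,"wy":0,"wz":0},{"x":0.05,"y":0.155,"z":0,"wx":0,"wy":0,"wz":0}]'
python3 snap.py w11; python3 -c "
import cv2;im=cv2.imread('pics/w11.png');cv2.imwrite('pics/w11c.png',cv2.resize(im[130:280,210:360],(600,600),interpolation=cv2.INTER_CUBIC))"
```

```text
t: 26.25
eef_pos: [0.6168, 0.132, 0.2032]
tcp_rot: [0.0, 1.0, 0.0, -0.001]
ft_force: [1.0, 0.6, 0.3]
gripper_width: 0.999
t: 27.05
eef_pos: [0.6667, -0.0194, 0.2041]
tcp_rot: [-0.0, 1.0, 0.001, -0.0]
ft_force: [-0.5, 0.5, 0.3]
gripper_width: 0.998
27.05 [ 0.6667 -0.0194  0.2041] [-4.e-04  1.e+00  8.e-04 -2.e-04]
```

View pics/w11.png

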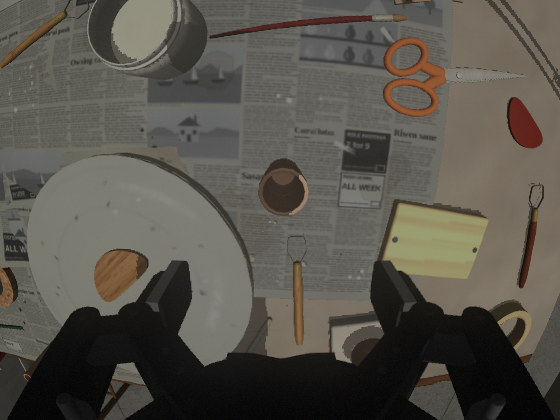

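View pics/w11c.png

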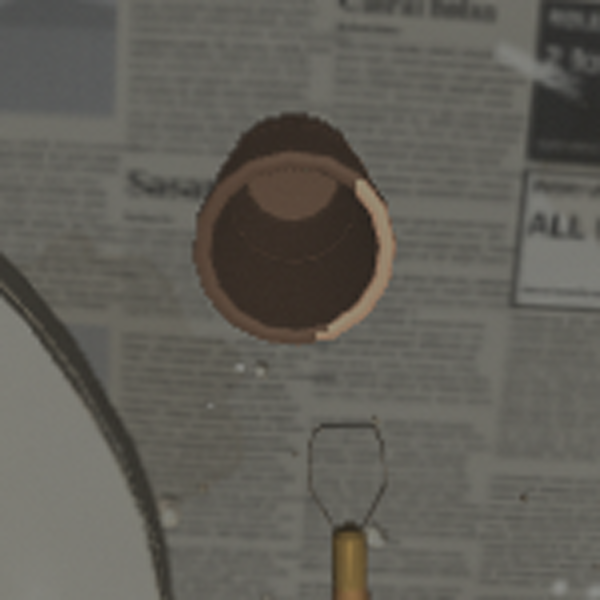

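In the crop, the mid cup's rim spans 194–396 by 151–345 (outer edge), centred at (295,248).

```bash
python3 - <<'E'
from circ import *
import pickle
s,c=pickle.load(open('pics/w11.pkl','rb'))
T=lambda p:((p[0]+.5)/4-.5+210,(p[1]+.5)/4-.5+130)
print('rim',fit([onz('wrist',*T(p),.08,c) for p in [(194,248),(396,248),(294,151),(295,345),(225,180),(365,180),(225,318),(367,316)]]))
print('inner',fit([onz('wrist',*T(p),.08,c) for p in [(211,248),(380,248),(295,329)]]))
E
```

```text
rim (array([ 0.6743, -0.0224,  0.0205]), np.float64(0.0001))
inner (array([ 0.6748, -0.0226,  0.0173]), np.float64(0.0))
```

```bash
python3 -m creep '[{"x":0.003,"y":0.001,"z":0.015,"wx":0,"wy":0,"wz":0},{"x":0.0075,"y":0.003,"z":0.04,"wx":0,"wy":0,"wz":0},{"x":0.0075,"y":0.003,"z":0.07,"wx":0,"wy":0,"wz":0},{"x":0.0075,"y":0.003,"z":0.1,"wx":0,"wy":0,"wz":0},{"x":0.0075,"y":0.003,"z":0.122,"wx":0,"wy":0,"wz":0},{"x":0.0075,"y":0.003,"z":0.134,"wx":0,"wy":0,"wz":0},{"x":0.0075,"y":0.003,"z":0.139,"wx":0,"wy":0,"wz":0},{"x":0.0075,"y":0.003,"z":0.139,"wx":0,"wy":0,"wz":0}]'
python3 snap.py w12
```

```text
t: 27.9
eef_pos: [0.6745, -0.0239, 0.0652]
tcp_rot: [-0.0, 1.0, 0.0, -0.0]
ft_force: [0.2, -0.3, 0.4]
gripper_width: 0.998
27.9 [ 0.6745 -0.0239  0.0652] [-1.e-04  1.e+00  1.e-04 -0.e+00]
```

View pics/w12.png

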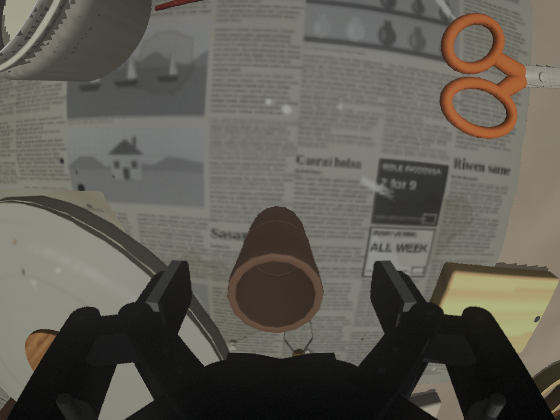

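The rim is at about (276,290), 1–2 mm off the jaws' centre. I'll correct that while closing.

```bash
python3 -m creep '[{"x":0,"y":-0.0014,"z":0,"wx":0,"wy":0,"wz":0},{"x":0,"y":-0.0014,"z":0,"wx":0,"wy":0,"wz":0},{"x":0,"y":-0.0014,"z":0,"wx":0,"wy":0,"wz":0},{"x":0,"y":-0.0014,"z":0,"wx":0,"wy":0,"wz":0},{"x":0,"y":-0.0014,"z":0,"wx":0,"wy":0,"wz":0},{"x":0,"y":-0.0014,"z":0,"wx":0,"wy":0,"wz":0},{"x":0,"y":-0.0014,"z":0,"wx":0,"wy":0,"wz":0},{"x":0,"y":-0.0014,"z":0,"wx":0,"wy":0,"wz":0}]' 0 40
python3 -m creep '[{"x":0,"y":0,"z":-0.008,"wx":0,"wy":0,"wz":0},{"x":0,"y":0,"z":-0.025,"wx":0,"wy":0,"wz":0},{"x":0,"y":0,"z":-0.05,"wx":0,"wy":0,"wz":0},{"x":0,"y":0,"z":-0.08,"wx":0,"wy":0,"wz":0},{"x":0,"y":0,"z":-0.11,"wx":0,"wy":0,"wz":0},{"x":0,"y":0,"z":-0.13,"wx":0,"wy":0,"wz":0},{"x":0,"y":0,"z":-0.14,"wx":0,"wy":0,"wz":0},{"x":0,"y":0,"z":-0.14,"wx":0,"wy":0,"wz":0}]'
python3 snap.py w13
```

```text
t: 28.75
eef_pos: [0.6749, -0.0226, 0.0661]
tcp_rot: [-0.0, 1.0, 0.0, 0.001]
ft_force: [-0.4, 1.3, 6.3]
gripper_width: 0.466
t: 29.55
eef_pos: [0.6748, -0.0228, 0.2064]
tcp_rot: [-0.0, 1.0, -0.0, 0.001]
ft_force: [-0.7, 0.0, -1.6]
gripper_width: 0.469
29.55 [ 0.6748 -0.0228  0.2064] [-0.e+00  1.e+00 -0.e+00  8.e-04]
```

View pics/w13.png

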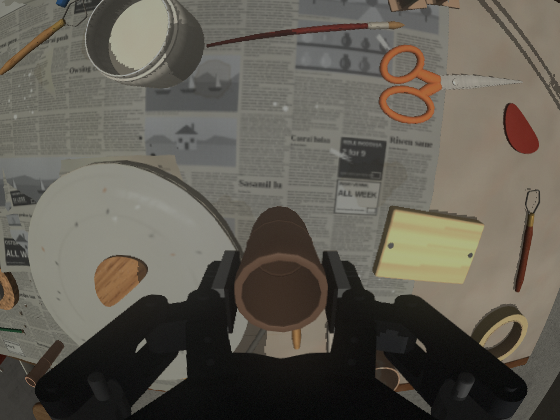

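The mid cup is held upright. I'll carry it over the wide cup at about (.4395,−.1385).

```bash
python3 -m creep '[{"x":-0.01,"y":0.005,"z":0,"wx":0,"wy":0,"wz":0},{"x":-0.035,"y":0.017,"z":0,"wx":0,"wy":0,"wz":0},{"x":-0.07,"y":0.035,"z":0,"wx":0,"wy":0,"wz":0},{"x":-0.11,"y":0.055,"z":0,"wx":0,"wy":0,"wz":0},{"x":-0.15,"y":0.075,"z":0,"wx":0,"wy":0,"wz":0},{"x":-0.19,"y":0.095,"z":0,"wx":0,"wy":0,"wz":0},{"x":-0.22,"y":0.109,"z":0,"wx":0,"wy":0,"wz":0},{"x":-0.235,"y":0.116,"z":0,"wx":0,"wy":0,"wz":0}]'
python3 -m creep '[{"x":0,"y":0,"z":0.01,"wx":0,"wy":0,"wz":0},{"x":0,"y":0,"z":0.025,"wx":0,"wy":0,"wz":0},{"x":0,"y":0,"z":0.04,"wx":0,"wy":0,"wz":0},{"x":0,"y":0,"z":0.048,"wx":0,"wy":0,"wz":0},{"x":0,"y":0,"z":0.05,"wx":0,"wy":0,"wz":0},{"x":0,"y":0,"z":0.05,"wx":0,"wy":0,"wz":0},{"x":0,"y":0,"z":0.05,"wx":0,"wy":0,"wz":0},{"x":0,"y":0,"z":0.05,"wx":0,"wy":0,"wz":0}]'
python3 snap.py w14
```

```text
t: 30.4
eef_pos: [0.4366, -0.1398, 0.2047]
tcp_rot: [-0.0, 1.0, -0.001, -0.001]
ft_force: [0.7, -0.4, -0.8]
gripper_width: 0.468
t: 31.2
eef_pos: [0.4396, -0.1388, 0.1557]
tcp_rot: [0.0, 1.0, -0.0, 0.0]
ft_force: [0.9, 0.4, -1.1]
gripper_width: 0.469
31.2 [ 0.4396 -0.1388  0.1557] [ 0.e+00  1.e+00 -0.e+00  3.e-04]
```

View pics/w14.png

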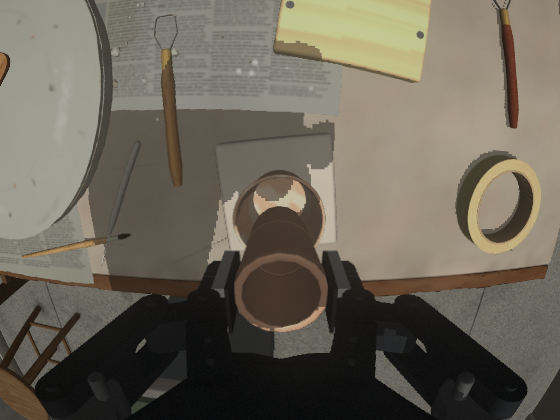

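The mid cup's foot at about (281,230) is over the wide cup's mouth, which spans about (233–325, 172–250). I'll lower it.

```bash
python3 -m creep '[{"x":0,"y":0,"z":0.006,"wx":0,"wy":0,"wz":0},{"x":0,"y":0,"z":0.018,"wx":0,"wy":0,"wz":0},{"x":0,"y":0,"z":0.032,"wx":0,"wy":0,"wz":0},{"x":0,"y":0,"z":0.045,"wx":0,"wy":0,"wz":0},{"x":0,"y":0,"z":0.055,"wx":0,"wy":0,"wz":0},{"x":0,"y":0,"z":0.061,"wx":0,"wy":0,"wz":0},{"x":0,"y":0,"z":0.064,"wx":0,"wy":0,"wz":0},{"x":0,"y":0,"z":0.064,"wx":0,"wy":0,"wz":0}]'
python3 snap.py w15
```

```text
t: 32.05
eef_pos: [0.4395, -0.1387, 0.0912]
tcp_rot: [-0.0, 1.0, -0.0, -0.0]
ft_force: [0.0, 0.9, -0.5]
gripper_width: 0.468
32.05 [ 0.4395 -0.1387  0.0912] [-1.e-04  1.e+00 -0.e+00 -1.e-04]
```

View pics/w15.png

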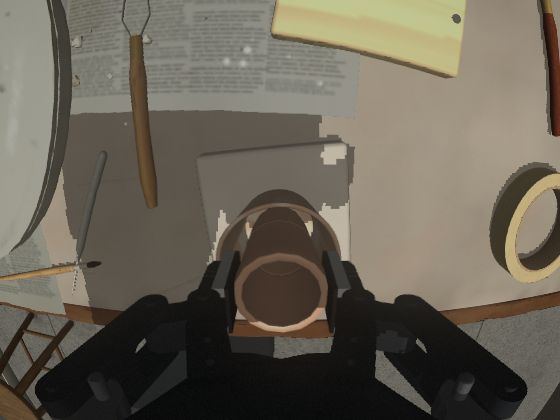

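```bash
python3 -m creep '[{"x":0,"y":0,"z":0.0005,"wx":0,"wy":0,"wz":0},{"x":0,"y":0,"z":0.001,"wx":0,"wy":0,"wz":0},{"x":0,"y":0,"z":0.001,"wx":0,"wy":0,"wz":0},{"x":0,"y":0,"z":0.001,"wx":0,"wy":0,"wz":0},{"x":0,"y":0,"z":0.001,"wx":0,"wy":0,"wz":0},{"x":0,"y":0,"z":0.001,"wx":0,"wy":0,"wz":0},{"x":0,"y":0,"z":0.001,"wx":0,"wy":0,"wz":0},{"x":0,"y":0,"z":0.001,"wx":0,"wy":0,"wz":0}]'
```

```text
t: 32.9
eef_pos: [0.4395, -0.1387, 0.0903]
tcp_rot: [-0.0, 1.0, 0.0, -0.0]
ft_force: [-1.0, -0.3, -1.3]
gripper_width: 0.468
```

```bash
python3 -m creep '[{"x":0,"y":0,"z":0.0003,"wx":0,"wy":0,"wz":0},{"x":0,"y":0,"z":0.0006,"wx":0,"wy":0,"wz":0},{"x":0,"y":0,"z":0.0008,"wx":0,"wy":0,"wz":0},{"x":0,"y":0,"z":0.0008,"wx":0,"wy":0,"wz":0},{"x":0,"y":0,"z":0.0008,"wx":0,"wy":0,"wz":0},{"x":0,"y":0,"z":0.0008,"wx":0,"wy":0,"wz":0},{"x":0,"y":0,"z":0.0008,"wx":0,"wy":0,"wz":0},{"x":0,"y":0,"z":0.0008,"wx":0,"wy":0,"wz":0}]'
```

```text
t: 33.7
eef_pos: [0.4395, -0.1387, 0.0895]
tcp_rot: [-0.0, 1.0, -0.0, 0.0]
ft_force: [-0.0, 0.5, -1.3]
gripper_width: 0.467
```

```bash
python3 -m creep '[{"x":0,"y":0,"z":0.0003,"wx":0,"wy":0,"wz":0},{"x":0,"y":0,"z":0.0006,"wx":0,"wy":0,"wz":0},{"x":0,"y":0,"z":0.0008,"wx":0,"wy":0,"wz":0},{"x":0,"y":0,"z":0.0008,"wx":0,"wy":0,"wz":0},{"x":0,"y":0,"z":0.0008,"wx":0,"wy":0,"wz":0},{"x":0,"y":0,"z":0.0008,"wx":0,"wy":0,"wz":0},{"x":0,"y":0,"z":0.0008,"wx":0,"wy":0,"wz":0},{"x":0,"y":0,"z":0.0008,"wx":0,"wy":0,"wz":0}]'
```

```text
t: 34.5
eef_pos: [0.4395, -0.1387, 0.0887]
tcp_rot: [-0.0, 1.0, -0.0, 0.0]
ft_force: [0.0, 0.3, 0.1]
gripper_width: 0.467
```

Contact is beginning, so I'll release.

```bash
python3 -m creep '[{"x":0,"y":0,"z":0.0003,"wx":0,"wy":0,"wz":0},{"x":0,"y":0,"z":0.0003,"wx":0,"wy":0,"wz":0},{"x":0,"y":0,"z":0.0003,"wx":0,"wy":0,"wz":0},{"x":0,"y":0,"z":0.0003,"wx":0,"wy":0,"wz":0},{"x":0,"y":0,"z":0.0003,"wx":0,"wy":0,"wz":0},{"x":0,"y":0,"z":0.0003,"wx":0,"wy":0,"wz":0},{"x":0,"y":0,"z":0.0003,"wx":0,"wy":0,"wz":0},{"x":0,"y":0,"z":0.0003,"wx":0,"wy":0,"wz":0}]' 0.9
python3 -m creep '[{"x":0,"y":0,"z":-0.015,"wx":0,"wy":0,"wz":0},{"x":0,"y":0,"z":-0.04,"wx":0,"wy":0,"wz":0},{"x":0,"y":0,"z":-0.075,"wx":0,"wy":0,"wz":0},{"x":0,"y":0,"z":-0.1,"wx":0,"wy":0,"wz":0},{"x":0,"y":0,"z":-0.12,"wx":0,"wy":0,"wz":0},{"x":0,"y":0,"z":-0.13,"wx":0,"wy":0,"wz":0},{"x":0,"y":0,"z":-0.13,"wx":0,"wy":0,"wz":0},{"x":0,"y":0,"z":-0.13,"wx":0,"wy":0,"wz":0}]'
python3 snap.py w16; python3 -c "
import cv2;im=cv2.imread('pics/w16.png');cv2.imwrite('pics/w16c.png',cv2.resize(im[100:250,210:360],(600,600),interpolation=cv2.INTER_CUBIC))"
```

```text
t: 35.3
eef_pos: [0.4395, -0.1387, 0.0884]
tcp_rot: [-0.0, 1.0, 0.0, -0.0]
ft_force: [0.4, -0.5, -1.2]
gripper_width: 0.903
t: 36.1
eef_pos: [0.4393, -0.1386, 0.218]
tcp_rot: [-0.0, 1.0, 0.0, -0.0]
ft_force: [-0.7, 0.2, -0.9]
gripper_width: 0.899
36.1 [ 0.4393 -0.1386  0.218 ] [-1.e-04  1.e+00  0.e+00 -1.e-04]
```

View pics/w16c.png

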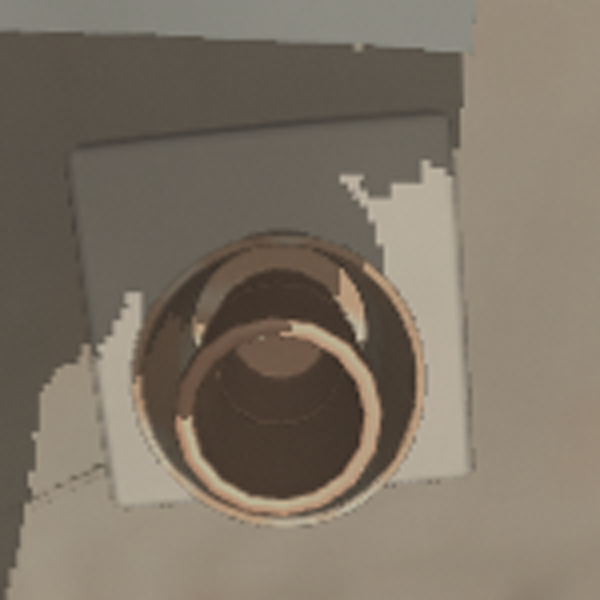

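The mid cup stands inside the wide cup, with its rim at about (278,417) and the wide rim at about (280,380) in the crop.

```bash
python3 - <<'E'
from circ import *
import pickle
s,c=pickle.load(open('pics/w16.pkl','rb'))
T=lambda p:((p[0]+.5)/4-.5+210,(p[1]+.5)/4-.5+100)
print('rim',fit([onz('wrist',*T(p),.104,c) for p in [(176,417),(382,417),(278,318),(279,516)]]))
print('inner rim',fit([onz('wrist',*T(p),.104,c) for p in [(194,417),(364,417),(278,335),(279,499)]]))
print('floor w',fit([onz('wrist',*T(p),.029,c) for p in [(236,340),(319,340),(280,378)]]))
print('wide',fit([onz('wrist',*T(p),.077,c) for p in [(134,380),(425,380),(280,233),(280,526)]]))
print(bot.sense()['joint_pos'])
E
```

```text
rim (array([ 0.4397, -0.1385,  0.0205]), np.float64(0.0001))
inner rim (array([ 0.4399, -0.1385,  0.0169]), np.float64(0.0001))
floor w (array([ 0.4377, -0.1378,  0.0106]), np.float64(0.0))
wide (array([ 0.4392, -0.1385,  0.0325]), np.float64(0.0007))
[ 0.1689057   0.58611646  0.11427301  1.92042336 -0.10574709  0.64161239
 -1.2216808 ]
```

```bash
python3 -m creep '[{"x":-0.001,"y":-0.015,"z":0,"wx":0,"wy":0,"wz":0},{"x":-0.004,"y":-0.05,"z":0,"wx":0,"wy":0,"wz":0},{"x":-0.008,"y":-0.093,"z":0,"wx":0,"wy":0,"wz":0},{"x":-0.012,"y":-0.138,"z":0,"wx":0,"wy":0,"wz":0},{"x":-0.016,"y":-0.183,"z":0,"wx":0,"wy":0,"wz":0},{"x":-0.02,"y":-0.228,"z":0,"wx":0,"wy":0,"wz":0},{"x":-0.024,"y":-0.273,"z":0,"wx":0,"wy":0,"wz":0},{"x":-0.028,"y":-0.318,"z":0,"wx":0,"wy":0,"wz":0}]'
python3 -m creep '[{"x":-0.004,"y":-0.042,"z":0,"wx":0,"wy":0,"wz":0},{"x":-0.008,"y":-0.082,"z":0,"wx":0,"wy":0,"wz":0},{"x":-0.012,"y":-0.117,"z":0,"wx":0,"wy":0,"wz":0},{"x":-0.014,"y":-0.145,"z":0,"wx":0,"wy":0,"wz":0},{"x":-0.016,"y":-0.16,"z":0,"wx":0,"wy":0,"wz":0},{"x":-0.016,"y":-0.165,"z":0,"wx":0,"wy":0,"wz":0},{"x":-0.016,"y":-0.165,"z":0,"wx":0,"wy":0,"wz":0},{"x":-0.016,"y":-0.165,"z":0,"wx":0,"wy":0,"wz":0}]'
python3 snap.py w17; python3 -c "
import cv2;im=cv2.imread('pics/w17.png');cv2.imwrite('pics/w17c.png',cv2.resize(im[130:280,210:360],(600,600),interpolation=cv2.INTER_CUBIC))"
```

```text
t: 36.95
eef_pos: [0.4108, 0.181, 0.2177]
tcp_rot: [0.0, 1.0, -0.0, -0.0]
ft_force: [1.6, -0.4, 0.5]
gripper_width: 0.899
t: 37.75
eef_pos: [0.396, 0.3429, 0.2184]
tcp_rot: [0.0, 1.0, -0.001, 0.0]
ft_force: [0.0, -0.3, -0.4]
gripper_width: 0.9
37.75 [0.396  0.3429 0.2184] [ 3.e-04  1.e+00 -8.e-04  0.e+00]
```

View pics/w17.png

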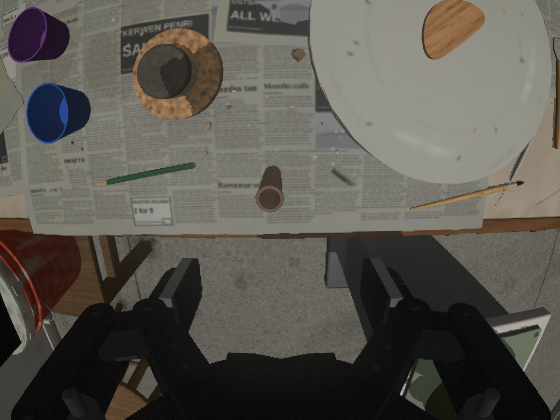

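View pics/w17c.png

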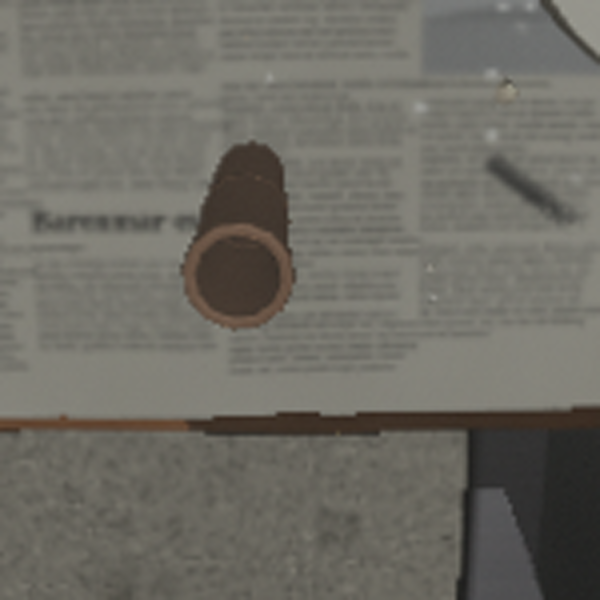

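In the crop, the slim cup's rim is centred at about (239,275), spanning 184–294 by 223–329.

```bash
python3 - <<'E'
from circ import *
import pickle
s,c=pickle.load(open('pics/w17.pkl','rb'))
T=lambda p:((p[0]+.5)/4-.5+210,(p[1]+.5)/4-.5+130)
print('rim',fit([onz('wrist',*T(p),.1,c) for p in [(184,275),(294,275),(239,223),(239,329)]]))
E
```

```text
rim (array([0.3997, 0.351 , 0.011 ]), np.float64(0.0))
```

```bash
python3 -m creep '[{"x":0.002,"y":-0.004,"z":0.012,"wx":0,"wy":0,"wz":0},{"x":0.0037,"y":-0.008,"z":0.035,"wx":0,"wy":0,"wz":0},{"x":0.0037,"y":-0.008,"z":0.062,"wx":0,"wy":0,"wz":0},{"x":0.0037,"y":-0.008,"z":0.09,"wx":0,"wy":0,"wz":0},{"x":0.0037,"y":-0.008,"z":0.112,"wx":0,"wy":0,"wz":0},{"x":0.0037,"y":-0.008,"z":0.124,"wx":0,"wy":0,"wz":0},{"x":0.0037,"y":-0.008,"z":0.129,"wx":0,"wy":0,"wz":0},{"x":0.0037,"y":-0.008,"z":0.129,"wx":0,"wy":0,"wz":0}]'
python3 snap.py w18
```

```text
t: 38.6
eef_pos: [0.3993, 0.3521, 0.0893]
tcp_rot: [0.0, 1.0, -0.0, -0.0]
ft_force: [0.3, 0.2, 1.4]
gripper_width: 0.9
38.6 [0.3993 0.3521 0.0893] [ 0.e+00  1.e+00 -2.e-04 -1.e-04]
```

View pics/w18.png

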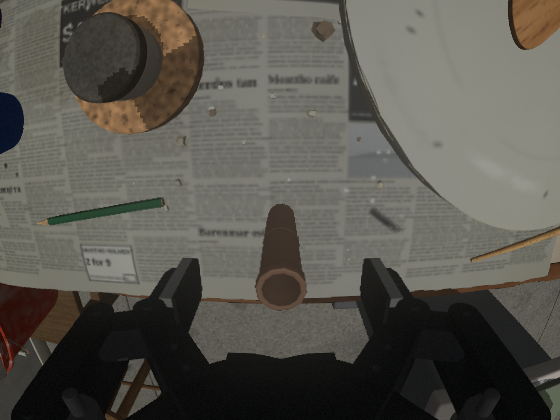

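```bash
python3 - <<'E'
from circ import *
import pickle
s,c=pickle.load(open('pics/w18.pkl','rb'))
print('rim',fit([onz('wrist',*p,.1,c) for p in [(255.5,288),(305.5,288),(280.5,267),(280.5,310)]]))
E
python3 -m creep '[{"x":0.0005,"y":0.0004,"z":0,"wx":0,"wy":0,"wz":0},{"x":0.0005,"y":0.0004,"z":0,"wx":0,"wy":0,"wz":0},{"x":0.0005,"y":0.0004,"z":0,"wx":0,"wy":0,"wz":0},{"x":0.0005,"y":0.0004,"z":0,"wx":0,"wy":0,"wz":0},{"x":0.0005,"y":0.0004,"z":0,"wx":0,"wy":0,"wz":0},{"x":0.0005,"y":0.0004,"z":0,"wx":0,"wy":0,"wz":0},{"x":0.0005,"y":0.0004,"z":0,"wx":0,"wy":0,"wz":0},{"x":0.0005,"y":0.0004,"z":0,"wx":0,"wy":0,"wz":0}]' 0 40
python3 -m creep '[{"x":0,"y":0,"z":-0.008,"wx":0,"wy":0,"wz":0},{"x":0,"y":0,"z":-0.025,"wx":0,"wy":0,"wz":0},{"x":0,"y":0,"z":-0.05,"wx":0,"wy":0,"wz":0},{"x":0,"y":0,"z":-0.08,"wx":0,"wy":0,"wz":0},{"x":0,"y":0,"z":-0.11,"wx":0,"wy":0,"wz":0},{"x":0,"y":0,"z":-0.13,"wx":0,"wy":0,"wz":0},{"x":0,"y":0,"z":-0.14,"wx":0,"wy":0,"wz":0},{"x":0,"y":0,"z":-0.14,"wx":0,"wy":0,"wz":0}]'
python3 snap.py w19
```

```text
rim (array([0.4003, 0.3514, 0.011 ]), np.float64(0.0002))
t: 39.45
eef_pos: [0.3999, 0.3521, 0.0899]
tcp_rot: [-0.0, 1.0, -0.0, 0.0]
ft_force: [-0.2, -0.8, 7.3]
gripper_width: 0.255
t: 40.25
eef_pos: [0.3998, 0.3521, 0.2304]
tcp_rot: [-0.001, 1.0, 0.0, 0.001]
ft_force: [-0.3, 0.2, -1.5]
gripper_width: 0.252
40.25 [0.3998 0.3521 0.2304] [-6.e-04  1.e+00  1.e-04  5.e-04]
```

View pics/w19.png

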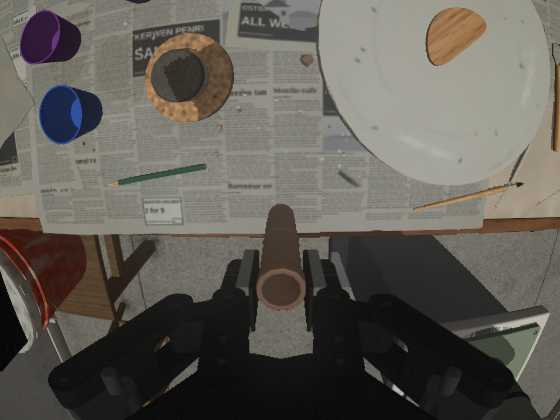

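The slim cup is held upright. I'll carry it to the nest.

```bash
python3 -m creep '[{"x":0.001,"y":0.01,"z":0,"wx":0,"wy":0,"wz":0},{"x":0.003,"y":0.035,"z":-0.005,"wx":0,"wy":0,"wz":0},{"x":0.006,"y":0.07,"z":-0.01,"wx":0,"wy":0,"wz":0},{"x":0.01,"y":0.11,"z":-0.01,"wx":0,"wy":0,"wz":0},{"x":0.013,"y":0.15,"z":-0.01,"wx":0,"wy":0,"wz":0},{"x":0.016,"y":0.19,"z":-0.01,"wx":0,"wy":0,"wz":0},{"x":0.019,"y":0.23,"z":-0.01,"wx":0,"wy":0,"wz":0},{"x":0.022,"y":0.27,"z":-0.01,"wx":0,"wy":0,"wz":0}]'
python3 -m creep '[{"x":0.003,"y":0.04,"z":0,"wx":0,"wy":0,"wz":0},{"x":0.006,"y":0.08,"z":0,"wx":0,"wy":0,"wz":0},{"x":0.009,"y":0.118,"z":0,"wx":0,"wy":0,"wz":0},{"x":0.012,"y":0.152,"z":0,"wx":0,"wy":0,"wz":0},{"x":0.015,"y":0.18,"z":0,"wx":0,"wy":0,"wz":0},{"x":0.017,"y":0.202,"z":0,"wx":0,"wy":0,"wz":0},{"x":0.0178,"y":0.215,"z":0,"wx":0,"wy":0,"wz":0},{"x":0.0178,"y":0.2206,"z":0,"wx":0,"wy":0,"wz":0}]'
python3 -m creep '[{"x":0,"y":0,"z":0.005,"wx":0,"wy":0,"wz":0},{"x":0,"y":0,"z":0.015,"wx":0,"wy":0,"wz":0},{"x":0,"y":0,"z":0.025,"wx":0,"wy":0,"wz":0},{"x":0,"y":0,"z":0.03,"wx":0,"wy":0,"wz":0},{"x":0,"y":0,"z":0.03,"wx":0,"wy":0,"wz":0},{"x":0,"y":0,"z":0.03,"wx":0,"wy":0,"wz":0},{"x":0,"y":0,"z":0.03,"wx":0,"wy":0,"wz":0},{"x":0,"y":0,"z":0.03,"wx":0,"wy":0,"wz":0}]'
python3 snap.py w20
```

```text
t: 41.1
eef_pos: [0.4209, 0.0796, 0.2387]
tcp_rot: [0.0, 1.0, -0.0, -0.001]
ft_force: [1.1, -0.1, -0.6]
gripper_width: 0.251
t: 41.9
eef_pos: [0.4389, -0.1397, 0.2389]
tcp_rot: [-0.0, 1.0, -0.001, -0.001]
ft_force: [-0.5, 0.1, -0.9]
gripper_width: 0.252
t: 42.7
eef_pos: [0.4396, -0.1386, 0.2097]
tcp_rot: [-0.0, 1.0, 0.0, 0.0]
ft_force: [-0.4, 0.8, -0.9]
gripper_width: 0.257
42.7 [ 0.4396 -0.1386  0.2097] [-0.e+00  1.e+00  0.e+00  2.e-04]
```

View pics/w20.png

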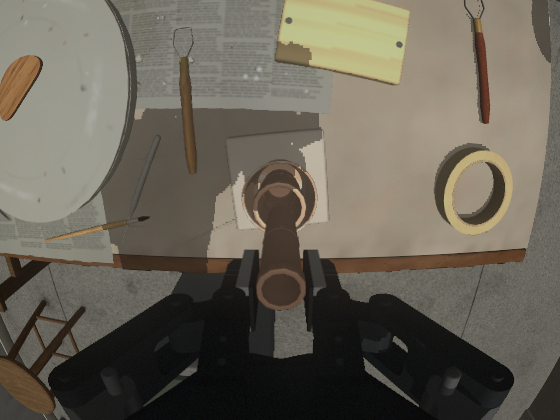

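The slim cup's foot is over the mid cup's mouth at about (278,207). I'll lower it in two stages, watching the force.

```bash
python3 -m creep '[{"x":0,"y":0,"z":0.004,"wx":0,"wy":0,"wz":0},{"x":0,"y":0,"z":0.011,"wx":0,"wy":0,"wz":0},{"x":0,"y":0,"z":0.019,"wx":0,"wy":0,"wz":0},{"x":0,"y":0,"z":0.027,"wx":0,"wy":0,"wz":0},{"x":0,"y":0,"z":0.035,"wx":0,"wy":0,"wz":0},{"x":0,"y":0,"z":0.041,"wx":0,"wy":0,"wz":0},{"x":0,"y":0,"z":0.045,"wx":0,"wy":0,"wz":0},{"x":0,"y":0,"z":0.045,"wx":0,"wy":0,"wz":0}]'
python3 snap.py w21
```

```text
t: 43.55
eef_pos: [0.4393, -0.1387, 0.1639]
tcp_rot: [-0.0, 1.0, -0.0, -0.0]
ft_force: [-0.0, 0.5, -1.2]
gripper_width: 0.252
43.55 [ 0.4393 -0.1387  0.1639] [-1.e-04  1.e+00 -0.e+00 -4.e-04]
```

View pics/w21.png

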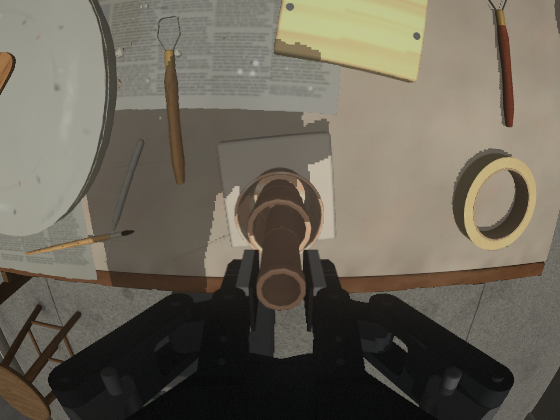

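The slim cup is inside the mid cup's mouth and contact-free, so I'll continue down.

```bash
python3 -m creep '[{"x":0,"y":0,"z":0.004,"wx":0,"wy":0,"wz":0},{"x":0,"y":0,"z":0.011,"wx":0,"wy":0,"wz":0},{"x":0,"y":0,"z":0.019,"wx":0,"wy":0,"wz":0},{"x":0,"y":0,"z":0.027,"wx":0,"wy":0,"wz":0},{"x":0,"y":0,"z":0.034,"wx":0,"wy":0,"wz":0},{"x":0,"y":0,"z":0.039,"wx":0,"wy":0,"wz":0},{"x":0,"y":0,"z":0.042,"wx":0,"wy":0,"wz":0},{"x":0,"y":0,"z":0.043,"wx":0,"wy":0,"wz":0}]'
python3 -m creep '[{"x":0,"y":0,"z":0.0003,"wx":0,"wy":0,"wz":0},{"x":0,"y":0,"z":0.0006,"wx":0,"wy":0,"wz":0},{"x":0,"y":0,"z":0.0009,"wx":0,"wy":0,"wz":0},{"x":0,"y":0,"z":0.001,"wx":0,"wy":0,"wz":0},{"x":0,"y":0,"z":0.001,"wx":0,"wy":0,"wz":0},{"x":0,"y":0,"z":0.001,"wx":0,"wy":0,"wz":0},{"x":0,"y":0,"z":0.001,"wx":0,"wy":0,"wz":0},{"x":0,"y":0,"z":0.001,"wx":0,"wy":0,"wz":0}]'
```

```text
t: 44.4
eef_pos: [0.4394, -0.1387, 0.1211]
tcp_rot: [-0.0, 1.0, -0.0, -0.0]
ft_force: [-0.3, -0.1, -0.5]
gripper_width: 0.25
t: 45.2
eef_pos: [0.4395, -0.1387, 0.1204]
tcp_rot: [-0.0, 1.0, -0.0, -0.0]
ft_force: [-0.8, -0.1, -0.2]
gripper_width: 0.252
```

```bash
python3 -m creep '[{"x":0,"y":0,"z":0.0003,"wx":0,"wy":0,"wz":0},{"x":0,"y":0,"z":0.0006,"wx":0,"wy":0,"wz":0},{"x":0,"y":0,"z":0.0009,"wx":0,"wy":0,"wz":0},{"x":0,"y":0,"z":0.001,"wx":0,"wy":0,"wz":0},{"x":0,"y":0,"z":0.001,"wx":0,"wy":0,"wz":0},{"x":0,"y":0,"z":0.001,"wx":0,"wy":0,"wz":0},{"x":0,"y":0,"z":0.001,"wx":0,"wy":0,"wz":0},{"x":0,"y":0,"z":0.001,"wx":0,"wy":0,"wz":0}]'
```

```text
t: 46.0
eef_pos: [0.4395, -0.1387, 0.1194]
tcp_rot: [-0.0, 1.0, -0.0, 0.0]
ft_force: [0.0, 0.4, -0.3]
gripper_width: 0.253
```

```bash
python3 -m creep '[{"x":0,"y":0,"z":0.0003,"wx":0,"wy":0,"wz":0},{"x":0,"y":0,"z":0.0006,"wx":0,"wy":0,"wz":0},{"x":0,"y":0,"z":0.0008,"wx":0,"wy":0,"wz":0},{"x":0,"y":0,"z":0.0008,"wx":0,"wy":0,"wz":0},{"x":0,"y":0,"z":0.0008,"wx":0,"wy":0,"wz":0},{"x":0,"y":0,"z":0.0008,"wx":0,"wy":0,"wz":0},{"x":0,"y":0,"z":0.0008,"wx":0,"wy":0,"wz":0},{"x":0,"y":0,"z":0.0008,"wx":0,"wy":0,"wz":0}]'
```

```text
t: 46.8
eef_pos: [0.4395, -0.1387, 0.1186]
tcp_rot: [-0.0, 1.0, -0.0, -0.0]
ft_force: [-0.4, 0.2, 0.3]
gripper_width: 0.253
```

```bash
python3 -m creep '[{"x":0,"y":0,"z":0.0003,"wx":0,"wy":0,"wz":0},{"x":0,"y":0,"z":0.0003,"wx":0,"wy":0,"wz":0},{"x":0,"y":0,"z":0.0003,"wx":0,"wy":0,"wz":0},{"x":0,"y":0,"z":0.0003,"wx":0,"wy":0,"wz":0},{"x":0,"y":0,"z":0.0003,"wx":0,"wy":0,"wz":0},{"x":0,"y":0,"z":0.0003,"wx":0,"wy":0,"wz":0},{"x":0,"y":0,"z":0.0003,"wx":0,"wy":0,"wz":0},{"x":0,"y":0,"z":0.0003,"wx":0,"wy":0,"wz":0}]' 0.8
python3 -m creep '[{"x":0,"y":0,"z":-0.012,"wx":0,"wy":0,"wz":0},{"x":0,"y":0,"z":-0.035,"wx":0,"wy":0,"wz":0},{"x":0,"y":0,"z":-0.065,"wx":0,"wy":0,"wz":0},{"x":0,"y":0,"z":-0.095,"wx":0,"wy":0,"wz":0},{"x":0,"y":0,"z":-0.12,"wx":0,"wy":0,"wz":0},{"x":0,"y":0,"z":-0.13,"wx":0,"wy":0,"wz":0},{"x":0,"y":0,"z":-0.13,"wx":0,"wy":0,"wz":0},{"x":0,"y":0,"z":-0.13,"wx":0,"wy":0,"wz":0}]'
python3 snap.py w22; python3 -c "
import cv2
from station import bot
im=cv2.imread('pics/w22.png');a=cv2.resize(im[100:250,210:360],(400,400),interpolation=cv2.INTER_CUBIC)
s=bot.get_image('scene')[:,:,::-1];cv2.imwrite('pics/scene22.png',s);b=cv2.resize(s[130:230,340:440],(400,400),interpolation=cv2.INTER_CUBIC)
import numpy as np;cv2.imwrite('pics/w22c.png',np.hstack([a,b]))"
```

```text
t: 47.6
eef_pos: [0.4394, -0.1387, 0.1183]
tcp_rot: [-0.0, 1.0, -0.0, -0.0]
ft_force: [0.2, -0.4, 0.7]
gripper_width: 0.799
t: 48.4
eef_pos: [0.4393, -0.1386, 0.2478]
tcp_rot: [-0.0, 1.0, 0.0, -0.0]
ft_force: [-0.5, 0.1, -0.6]
gripper_width: 0.802
48.4 [ 0.4393 -0.1386  0.2478] [-1.e-04  1.e+00  0.e+00 -2.e-04]
```

View pics/w22c.png

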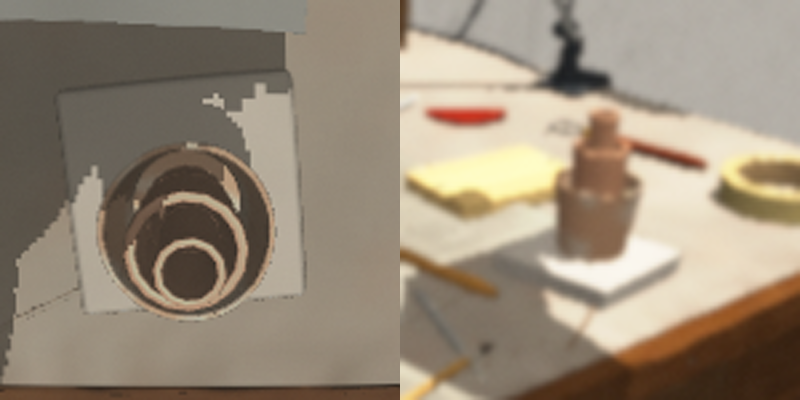

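View pics/scene22.png

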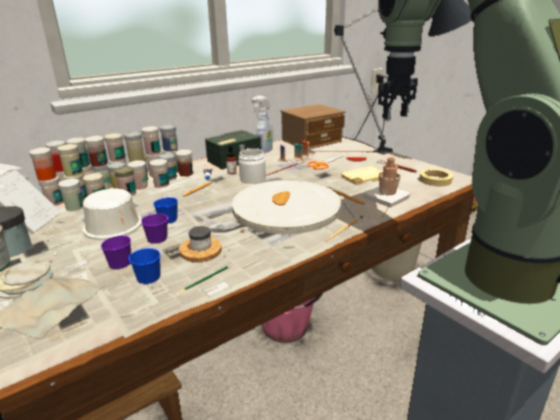

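All three cups are nested upright on the slab, with their rims concentric along the line of sight. The pot stands on the mat at scene pixel (200,240). I'll do a last numeric check, then hand in.

```bash
python3 - <<'E'
from circ import *
import pickle
s,c=pickle.load(open('pics/w22.pkl','rb'))
k=150/400
T=lambda p:((p[0]+.5)*k-.5+210,(p[1]+.5)*k-.5+100)
print('slim',fit([onz('wrist',*T(p),.129,c) for p in [(154,273),(225,273),(189,238),(189,308)]]))
print('mid',fit([onz('wrist',*T(p),.104,c) for p in [(123,248),(249,248),(186,192),(186,310)]]))
print('wide',fit([onz('wrist',*T(p),.077,c) for p in [(97,230),(276,230),(187,142),(187,320)]]))
S=[onz('wrist',*T(p),.018,c)[:2] for p in [(57,93),(290,70),(303,294),(85,314)]];print('slab',np.mean(S,0))
print(bot.sense()['t']); print(bot.close_job())
E
```

```text
slim (array([ 0.44  , -0.1395,  0.0109]), np.float64(0.0002))
mid (array([ 0.4397, -0.1385,  0.0205]), np.float64(0.0003))
wide (array([ 0.4391, -0.1386,  0.0327]), np.float64(0.0005))
slab [ 0.440625 -0.13715 ]
48.5
the job is handed in; nothing more can be done
None
```

The job is done and handed in at 48.5 s; no verdict was reported. I parked the pot on the plywood board and moved the wide cup to the slab and the pot to the cork mat. Then I stood the mid cup inside the wide cup and the slim cup inside the mid cup.

- **Positions:** my last checks put the wide cup about 2 mm from the slab's centre and the pot about 1.5 mm from the mat's centre. The three cup axes agree within about 1.5 mm. The pot was measured just after it was placed, and the later scene picture shows it still upright there.
- **Upright:** everything stands upright in the last pictures, and the gripper was well clear when I handed in.
- **Force:** while I was setting the wide cup down, the wrist force briefly read 37 N, well under the 120 N wrist limit. I eased off before releasing it.
- **Disagreement:** rough readings from the top camera differed from the wrist camera by 4–6 mm for the mid and slim cups. I used the wrist camera, and all the grasps confirmed it.

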